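# Rebuild a guide rail: isolate, load the bearing blocks, thread the shaft

## Robot

A 6-joint arm with a two-finger parallel gripper is mounted at the origin on a cart in front of the work surface, level with it; the furniture and walls round the work are solid. World frame = base frame: x ahead of the robot, y to its left, z up, the work surface at z = 0. Lengths are in mm, angles in rad, forces in N, time in s.
With the tool pointing down it reaches from about 350 to 875 mm from the base axis. Payload 4.2 kg.
Tool frame: the origin (TCP) lies midway between the tips of the shut fingers; the grasp point (between the pads) lies 19 mm behind it (arm.grip_depth is the distance from the TCP to the grasp point, in mm); z points along the fingers, x is the direction in which the jaws open and shut, and the axes are right-handed (so a half turn about z gives the same grasp; the last joint's range is limited). The gripper opens to 85 mm and grips with 20 to 120 N. Pads are 22 mm wide; open, the fingers measure 114 mm over their backs; the gripper's body (76 mm by 85 mm) begins 54 mm behind the grasp point. The pads swing forward as they close: fully open they stand 13 mm farther back than shut.
Start: joints at [-0.853, 0.385, 0.008, 0, -1.194, -0.259], TCP at [276.807, -560.337, 231.312] pointing down, gripper open.
Joint ranges: [-3.14, 3.14], [-1.21, 2.06], [-1.07, 1.41], [-3.16, 2.05], [-2.99, -0.16], [-3.1, 3.1]. Speed limits (rad/s): [2.79, 2.79, 3.14, 3.14, 3.14, 3.14].

## Interface

Orientations are given as a unit quaternion [x, y, z, w].
In Python, from bench import arm, eyes, find_in, silhouettes gives the robot as it stands. The module is installed in compiled form; this text tells all that it offers.
- The arm moves only by the tool play_rows, never from a script. Its arguments are lists of equal length, an entry for each row: "offset": the shift along the world's x, y, z in mm, a list of three; "turn": the turn about the world's z in rad. In form: {"offset": [[x, y, z], ...], "turn": [turn, ...]}. A call has 1 to 12 rows; each row shifts and turns the pose as measured when the row begins; what a row does not reach is not made up. A row lasts 1/10 s, in which the tool goes at most 50 mm and 8.59 degrees, less where a joint would pass 70% of its speed; a pose out of reach is approached as far as the arm can. A call is refused whole if a number of a shift passes 50 or a number of a turn 0.15, either way. A call with a gripper value outside its range is refused whole. "grip" is the gripper's target within -1 to 1 (fully open at 1, half-way at 0, shut at -1), set as the call begins (left out, the last holds). The fingers move at their own pace and stop on an object; the grip force is fixed at half the most. Time passes only in rows, so rows that do not move let the fingers close. It gives the time, the measured TCP pose, the force and the opening at its end, in the units of the state.
- arm.read_state(): the state, without advancing time (a new reading comes with each control period).
- eyes.get_image(name): name is "scene" or "top" or "wrist"; returns (picture, depth): 400x640x3 uint8, red, green, blue; 400x640 float32, mm along the optical axis (not along the pixel's ray), 0 where there is no reading.
- eyes.camera_params(name): a dict with "camera_matrix" (3x3 intrinsics, pixels), "camera_from_world" (4x4, takes a point from world to camera coordinates). Camera axes: x right, y down, z forward; pixel columns grow to the right and rows downward; lengths in mm; the calibration is good to about 2 mm. A picture is of the moment at which its call begins: read the wrist's pose just before it. camera_params takes no time and is no camera call; for the wrist camera it gives the pose at the moment of the call.
- arm.job_done(): hands the job in, once; it reports no verdict.
Trained networks look in the newest picture that a camera, given by its name, has taken for a name from the list of things; names that differ only in an ending like _2 or _b are one class to them, and where a whole thing is asked for, a point or a joint stands for the part that bears it (a point fixed in the world has none). Each returns a list of dicts, best first, with "score" (0 to 1); they miss things now and then, are a little off and sometimes report something else, mostly with a low value. They report only what shows in the picture. A call takes as long as a camera call. They do not tell look-alikes from the thing itself.
- find_in(camera, query): "bbox" ([centre column, centre row, width, height] in pixels, round what is visible of it).
- silhouettes(camera, query): "mask" (400x640 bool, what is visible of it) and "bbox" ([centre column, centre row, width, height] in pixels, round what is visible of it).
The state is a dict: "clock": time; "joints": joint angles; "joint_vel": joint speeds; "joint_efforts": joint torques, N m; "position": TCP position; "ee_rot": TCP orientation; "contact_force": force on the tool from outside, world axes, zero at the start; "wrist_torque": the same for the moment, N m; "gripper_width": finger opening in mm.
Only numpy, scipy, OpenCV 4.12 (cv2) and the standard library are available. Lean on these libraries where they do the work, as an engineer would, in place of code of your own. Each camera call takes 0.05 s, during which the arm holds its last target. There are 200 camera calls.

## Task

Rebuild the guide rail: first switch off the supply by laying all four levers of the white strip right over towards its end with the black cable gland, before any block is lifted. Then take every bearing block off the turntable and stand it in the channel of the rail bed with its bore in line with the holes of the end plates, and only when all are in, push the shaft through one end plate, through all the blocks and through the other end plate until its red handle is up against the plate. Let go, and leave the tools on the bench where they are.

Things in the scene. Friction and masses are not known exactly. Their poses are not given: they have to be found in the camera images.
- strip: fixed white supply strip, 50 x 170 x 26 high, origin under its centre, cable gland at its +y end. Four black toggle levers (8 thick, round, 24 tall when upright) stand in a row along its own y axis, pivoting at 26 above the origin at own y = -45 (switch0), -15 (switch1), 15 (switch2), 45 mm (switch3), x = 0. A finger drawn along the row towards own +y, its tip 10 to 16 above the pivots (36 to 42 above the bench), lays each lever over in passing.
- switch0 (a joint): lever 0 of the strip, rad: 0 = on (standing, leaning 0.15 rad to the strip's -y), grows as it leans over to the strip's +y, stop at 1.5 (lying over: 1.35 rad from upright). It stays where it is left (about 1 to 2 N at its tip to move it). Off is beyond 0.8.
- switch1 (a joint): lever 1 of the strip, rad: 0 = on (standing, leaning 0.15 rad to the strip's -y), grows as it leans over to the strip's +y, stop at 1.5 (lying over: 1.35 rad from upright). It stays where it is left (about 1 to 2 N at its tip to move it). Off is beyond 0.8.
- switch2 (a joint): lever 2 of the strip, rad: 0 = on (standing, leaning 0.15 rad to the strip's -y), grows as it leans over to the strip's +y, stop at 1.5 (lying over: 1.35 rad from upright). It stays where it is left (about 1 to 2 N at its tip to move it). Off is beyond 0.8.
- switch3 (a joint): lever 3 of the strip, rad: 0 = on (standing, leaning 0.15 rad to the strip's -y), grows as it leans over to the strip's +y, stop at 1.5 (lying over: 1.35 rad from upright). It stays where it is left (about 1 to 2 N at its tip to move it). Off is beyond 0.8.
- rail: fixed guide rail, origin under its centre on the bench, long axis = own y. An aluminium bed 64 wide (x), 168 long, its floor 28 above the bench; on it two dark strips 6 wide and 8 high (tops at 36) form a channel 44 wide along y, centred on x = 0. At own y = -90 and +90 stand blue end plates, 60 wide, 12 thick, 72 high (inner faces at y = -84 and 84), each with a 14 mm through hole with a 2 mm chamfer, axis along y at x = 0, 48 above the bench.
- plate_right (a point): centre of the hole in the end plate at own y = -90 of the rail, halfway through its 12 mm thickness, 48 above the bench
- plate_left (a point): centre of the hole in the end plate at own y = +90 of the rail, halfway through its thickness, 48 above the bench
- turntable: turntable with a grey disc of 260 diameter, top 20 above the bench, that spins freely about the vertical through the origin (under its centre); the black foot below is fixed. This frame does not turn with the disc.
- block0: aluminium bearing block, 40 (x) x 26 (y) x 40 high, 0.09 kg, one of three to five alike; origin at its centre, in the middle of the 16 mm brass-edged bore that runs through it along own y. Starts upright on the turntable at any yaw; either end may lead. In the channel its bore is level with the plate holes, with 2 mm play each side; five side by side take 130 of the 168 mm.
- block1: aluminium bearing block, 40 (x) x 26 (y) x 40 high, 0.09 kg, one of three to five alike; origin at its centre, in the middle of the 16 mm brass-edged bore that runs through it along own y. Starts upright on the turntable at any yaw; either end may lead. In the channel its bore is level with the plate holes, with 2 mm play each side; five side by side take 130 of the 168 mm.
- block2: aluminium bearing block, 40 (x) x 26 (y) x 40 high, 0.09 kg, one of three to five alike; origin at its centre, in the middle of the 16 mm brass-edged bore that runs through it along own y. Starts upright on the turntable at any yaw; either end may lead. In the channel its bore is level with the plate holes, with 2 mm play each side; five side by side take 130 of the 168 mm.
- block3: aluminium bearing block, 40 (x) x 26 (y) x 40 high, 0.09 kg, one of three to five alike; origin at its centre, in the middle of the 16 mm brass-edged bore that runs through it along own y. Starts upright on the turntable at any yaw; either end may lead. In the channel its bore is level with the plate holes, with 2 mm play each side; five side by side take 130 of the 168 mm.
- block4: aluminium bearing block, 40 (x) x 26 (y) x 40 high, 0.09 kg, one of three to five alike; origin at its centre, in the middle of the 16 mm brass-edged bore that runs through it along own y. Starts upright on the turntable at any yaw; either end may lead. In the channel its bore is level with the plate holes, with 2 mm play each side; five side by side take 130 of the 168 mm.
- rest: fixed wooden rest, origin under its centre, 180 long along own y, 40 wide, with two forks up to 56 high at own y = -75 and 75 in which the shaft lies
- shaft: steel shaft 10 diameter, 0.12 kg, with a red square handle 18 x 18 x 36 at one end; origin on the axis at the face where handle meets shaft, own +x along the shaft to the tip. The shaft is 212 long from that face, its last 10 mm taper to 4 diameter; the handle reaches from x = -36 to 0. It balances about 30 mm from that face. At the start it lies level in the forks of the rest, axis 46 above the bench, the handle free beyond the rest's -y end.
- shaft_tip (a point): tip of the shaft
- tape_masking: bystander: roll of masking tape, 100 across, 25 high, origin under its centre
- spanner_10: bystander: small steel spanner, 22 x 143 x 6, origin under its centre
- padlock: bystander: brass padlock, 68 x 42 x 18, origin under its centre
- paint_brush: bystander: paint brush, 43 x 224 x 15, origin under its centre
Not all that is in view belongs to the job. Leave any blue or green look-alike of the block4 alone.

How it is judged:
By the outcome, as a careful person would: the job done as asked, in the order asked, and still so for the second after the job is handed in, with the robot touching nothing.
Of block0, block1, block2, block3, block4 only 3 to 5 are there at a start; the rules pass over those that are not, and their reading is None.
At some moment in a run one of block0, block1, block2, block3, block4 may be knocked a few centimetres aside while the robot is not near it.
It also fails if it takes over 210 s, if anything falls off the work surface, if the arm or the gripper's body presses on something with over 40 N, if the wrist force passes 120 N, or if a joint passes its speed limit or range.

## Working session

There is one attempt and no reset: what is moved stays moved. The work goes in short steps, Python scripts to look and compute and a tool call to move; the robot and the scene stay as the last step left them, time stands still between calls to the robot, and variables do not carry over. Pictures are saved under pics/ and viewed, on a budget of 14 in all, crops included, one or two more only if the job needs it, and the job is handed in when it is done.

Besides the shell and the picture viewer there is one more tool, called after "Request:" as name(argument=value, ...), one argument or row to a line, values as JSON. play_rows: Moves the arm, as the interface text tells. Its arguments: {"type":"object","properties":{"offset":{"type":"array","items":{"type":"array","items":{"type":"number"}}},"turn":{"type":"array","items":{"type":"number"}},"grip":{"type":"number"}},"required":["offset","turn"]}

```bash
mkdir -p pics; cat > h.py <<'E'
import numpy as np, cv2
from bench import arm, eyes, find_in, silhouettes
def cap(n,save=None):
    im,d=eyes.get_image(n); p=eyes.camera_params(n)
    if save: cv2.imwrite('pics/'+save,im[:,:,::-1])
    return im,d,np.array(p["camera_matrix"]),np.array(p["camera_from_world"])
def world(d,K,T):
    v,u=np.mgrid[0:400,0:640]; 
    c=np.stack([(u-K[0,2])/K[0,0]*d,(v-K[1,2])/K[1,1]*d,d],-1)
    W=(c-T[:3,3])@T[:3,:3]
    W[d<=0]=np.nan
    return W
def proj(P,K,T):
    c=np.atleast_2d(P)@T[:3,:3].T+T[:3,3]; q=c@K.T; return q[:,:2]/q[:,2:]
E
python3 - <<'E'
from h import *
im,d,K,T=cap("top","top0.png"); np.savez("top0.npz",im=im,d=d,K=K,T=T)
print(K,T)
im,d,K,T=cap("scene","scene0.png"); np.savez("scene0.npz",im=im,d=d,K=K,T=T)
s=arm.read_state(); print(s["position"],s["ee_rot"],s["clock"],s["gripper_width"],arm.grip_depth)
E
```

```text
[[440.77980267   0.         332.61671862]
 [  0.         440.77980267 195.9551855 ]
 [  0.           0.           1.        ]] [[-5.01710456e-02 -9.98737447e-01  2.52533196e-03 -1.85690179e+02]
 [-9.77847802e-01  4.86068697e-02 -2.03595306e-01  5.29593735e+02]
 [ 2.03215508e-01 -1.26839797e-02 -9.79051875e-01  1.40661214e+03]
 [ 0.00000000e+00  0.00000000e+00  0.00000000e+00  1.00000000e+00]]
[ 276.58039243 -559.88824024  230.34045344] [ 5.27853677e-01  8.49334762e-01  4.70590668e-04 -8.58356409e-04] 0.1 85.07089220026255 18.700000000000003
```

View pics/top0.png

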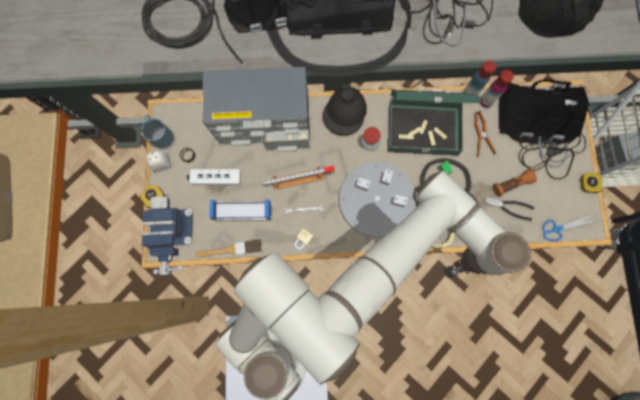

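View pics/scene0.png

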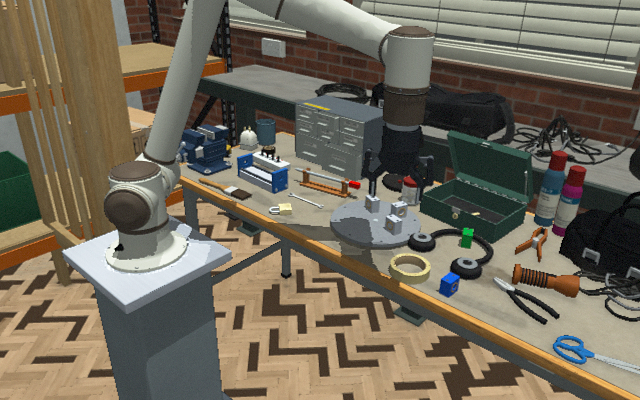

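Top view: strip at (214,176), rail at (240,210), shaft and rest at (300,177) with the handle at (328,170), turntable at (377,200) with blocks at (363,184), (387,177) and (399,200). The blue cube (450,285) and green cube (467,238) in the scene view are look-alikes and stay put. I'll confirm with an enlarged crop.

```bash
python3 - <<'E'
from h import *
a=np.load("top0.npz"); b=np.load("scene0.npz")
c=cv2.resize(a['im'][155:240,180:430],(800,272),interpolation=cv2.INTER_CUBIC)
e=cv2.resize(b['im'][140:250,230:520],(800,303),interpolation=cv2.INTER_CUBIC)
cv2.imwrite("pics/c1.png",np.vstack([c,e])[:,:,::-1])
W=world(a['d'],a['K'],a['T'])
np.set_printoptions(precision=1,suppress=True)
for n,(u,v) in dict(stripL=(192,176),stripR=(238,176),railc=(240,210),railL=(212,210),railR=(268,210),b1=(363,184),b2=(387,177),b3=(399,200),disc=(377,215),handle=(328,170)).items(): print(n,W[v,u])
# blocks in z band 50..70 around turntable, both cameras
for nm,q in (("top",a),("scene",b)):
    Wq=world(q['d'],q['K'],q['T']); z=Wq[...,2]
    m=((z>54)&(z<66)&(Wq[...,0]>300)&(Wq[...,0]<800)&(Wq[...,1]<-100)&(Wq[...,1]>-500)).astype(np.uint8)
    n,l,s,ce=cv2.connectedComponentsWithStats(m)
    for i in range(1,n):
        if s[i,4]>15:
            p=Wq[l==i]; r=cv2.minAreaRect(p[:,:2].astype(np.float32)); print(nm,ce[i],s[i,4],p.mean(0),r)
    m=((z>16)&(z<24)&(Wq[...,0]>350)&(Wq[...,0]<800)&(Wq[...,1]<-100)&(Wq[...,1]>-520)).astype(np.uint8)
    n,l,s,ce=cv2.connectedComponentsWithStats(m); i=1+np.argmax(s[1:,4]); p=Wq[l==i]
    print("disc",cv2.minEnclosingCircle(p[:,:2].astype(np.float32)))
E
```

```text
stripL [620.8 265.5  19. ]
stripR [611.2 106.8  25.5]
railc [493.8 101.7  21.3]
railL [490.2 184.1  65.4]
railR [480.2   0.8  70.5]
b1 [ 552.9 -314.3   65. ]
b2 [ 574.  -396.1   60.1]
b3 [ 494.3 -430.    59.1]
disc [ 455.3 -359.2   11.8]
handle [ 608.9 -200.9   56.2]
top [396.2 141.3] 84 [ 697.  -436.6   60.4] ((695.2615356445312, -437.35028076171875), (119.46890258789062, 57.237388610839844), 42.92200469970703)
top [328.3 167.9] 41 [ 615.6 -202.2   58. ] ((615.6900634765625, -202.78536987304688), (17.038156509399414, 32.2409553527832), 10.090643882751465)
top [387.1 175.6] 88 [ 578.9 -396.9   60. ] ((579.33544921875, -396.53955078125), (25.66215705871582, 40.95167922973633), 69.31221771240234)
top [363.2 182.5] 91 [ 559.  -315.6   60.4] ((559.2935180664062, -315.17236328125), (39.48225021362305, 26.90093421936035), 65.50289916992188)
top [400.  199.3] 95 [ 496.3 -433.2   60.5] ((496.4368591308594, -432.8961181640625), (39.914066314697266, 25.89419174194336), 72.96202850341797)
disc ((513.9013671875, -369.55792236328125), 137.3148193359375)
scene [354.5 166.2] 42 [ 712.9 -126.2   60.
[... 364 characters left out ...]
 69.69862365722656), 31.084657669067383)
scene [409.8 187.9] 54 [ 696.1 -357.2   60.3] ((697.468017578125, -352.5144348144531), (17.736406326293945, 51.664127349853516), 2.619685411453247)
scene [372.6 199. ] 74 [ 553.3 -317.9   59.9] ((556.6195068359375, -313.58123779296875), (45.005393981933594, 28.745317459106445), 66.5768814086914)
scene [399.2 205. ] 93 [ 575.1 -397.2   60.4] ((577.13427734375, -396.0025329589844), (29.971954345703125, 42.39077377319336), 71.40546417236328)
scene [393.9 219.4] 111 [ 492.6 -433.5   59.9] ((496.0316162109375, -430.1710510253906), (45.671024322509766, 31.990596771240234), 76.19889831542969)
disc ((507.131591796875, -375.25115966796875), 146.44952392578125)
```

View pics/c1.png

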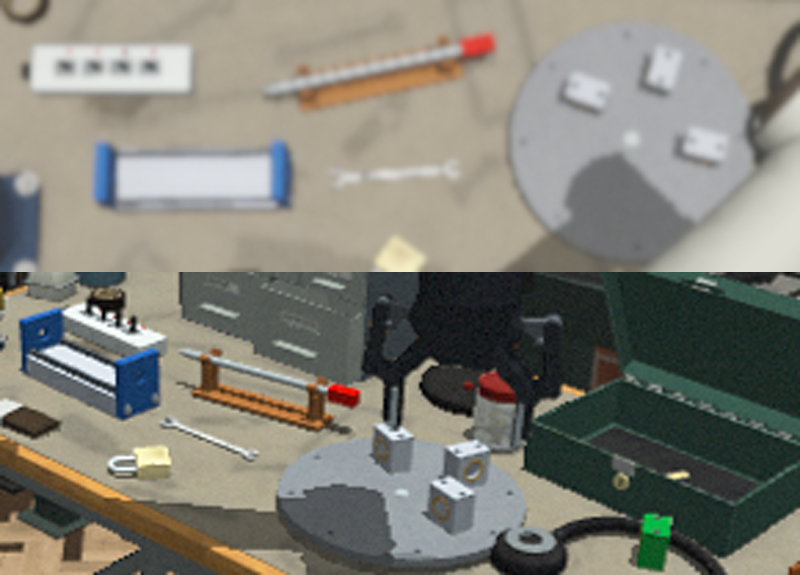

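Three blocks on the table, all bare aluminium; no look-alike is among them. The strip's gland is at the left, which is world +y. I'll take rough poses now and then move.

```bash
python3 - <<'E'
from h import *
np.set_printoptions(precision=1,suppress=True)
a=np.load("top0.npz"); im=a['im'].astype(int); W=world(a['d'],a['K'],a['T'])
v,u=np.mgrid[0:400,0:640]
def rep(n,m):
    c,l,s,ce=cv2.connectedComponentsWithStats(m.astype(np.uint8)); 
    for i in range(1,c):
        if s[i,4]>25:
            p=W[l==i]; print(n,ce[i],s[i,4],p.mean(0),cv2.minAreaRect(p[:,:2].astype(np.float32)))
box=lambda x0,x1,y0,y1:(u>=x0)&(u<x1)&(v>=y0)&(v<y1)
z=W[...,2]
rep("strip",box(180,250,160,192)&(im.min(2)>150)&(z>15))
blue=(im[...,2]>im[...,0]+60)
rep("plate",box(200,280,190,230)&blue&(z>60))
red=(im[...,0]>im[...,1]+90)
rep("handle",box(315,345,155,185)&red)
rep("floor",box(215,265,195,225)&(im.min(2)>150)&(z>18))
g=box(262,322,160,195)&(z>38)&(z<60)&~red; p=W[g]; print(len(p)); f=cv2.fitLine(p[:,:2].astype(np.float32),cv2.DIST_HUBER,0,.01,.01).ravel(); print(f, p[:,:2].min(0),p[:,:2].max(0))
E
```

```text
strip [214.3 175.7] 686 [616.2 187.4  25.6] ((616.4893188476562, 189.23193359375), (173.4876251220703, 50.37612533569336), 86.90481567382812)
plate [211.5 208.2] 69 [495.6 184.7  69.2] ((494.9601135253906, 184.91384887695312), (11.355104446411133, 55.64199447631836), 89.43892669677734)
plate [266.5 208. ] 68 [487.    5.5  71. ] ((486.9311218261719, 5.669219493865967), (11.029317855834961, 53.98764419555664), 86.95140075683594)
handle [328.8 168.6] 49 [ 614.  -203.9   55.6] ((614.8966064453125, -203.23147583007812), (15.319487571716309, 31.640546798706055), 10.090641975402832)
floor [240.9 210.2] 834 [491.4  97.1  29.3] ((493.16253662109375, 98.94856262207031), (159.91766357421875, 62.80046081542969), 87.18397521972656)
229
[  0.2  -1.  595.5 -79.8] [ 569.5 -177.5] [628.2  23. ]
```

Request:
play_rows(
  offset=[
    [10,50,0],
    [10,50,0],
    [10,50,0],
    [10,50,0],
    [10,50,0],
    [10,50,0],
    [10,50,0],
    [10,50,0],
    [10,50,0],
    [30,40,0],
    [30,40,0],
    [30,40,0],
  ],
  turn=[-0.1,-0.1,-0.1,-0.1,0,0,0,0,0,0,0,0],
  grip=-1,
)

```text
clock: 1.3
position: [446.1, 5.4, 224.9]
ee_rot: [0.696, 0.718, 0.002, -0.005]
contact_force: [-0.0, -1.2, 1.4]
gripper_width: 0.1
```

Request:
play_rows(
  offset=[
    [40,20,0],
    [40,20,0],
    [40,20,0],
    [20,20,0],
    [0,0,0],
  ],
  turn=[0,0,0,0,0],
)

```text
clock: 1.8
position: [592.2, 94.8, 221.5]
ee_rot: [0.693, 0.721, 0.001, -0.005]
contact_force: [-2.1, -0.4, -0.0]
gripper_width: 0.1
```

```bash
python3 - <<'E'
from h import *
im,d,K,T=cap("wrist","w1.png"); np.savez("w1.npz",im=im,d=d,K=K,T=T)
print(arm.read_state()["position"], -T[:3,:3].T@T[:3,3])
E
```

```text
[590.92233818  93.76915185 221.36433553] [526.61109949  89.42486337 363.92333226]
```

View pics/w1.png

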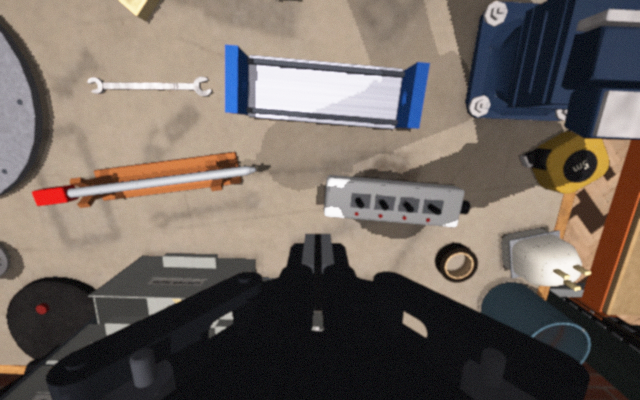

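The wrist view shows all the fixed parts: rail plates at (237,80) and (415,95), levers from (360,202) to (433,208) with the gland at (465,207), shaft tip at (262,168) and handle at (52,195).

```bash
python3 - <<'E'
from h import *
np.set_printoptions(precision=1,suppress=True)
a=np.load("w1.npz"); im=a['im'].astype(int); W=world(a['d'],a['K'],a['T'])
v,u=np.mgrid[0:400,0:640]; z=W[...,2]
def rep(n,m):
    c,l,s,ce=cv2.connectedComponentsWithStats(m.astype(np.uint8)); 
    for i in range(1,c):
        if s[i,4]>60:
            p=W[l==i]; print(n,ce[i],s[i,4],np.median(p,0),cv2.minAreaRect(p[:,:2].astype(np.float32)))
box=lambda x0,x1,y0,y1:(u>=x0)&(u<x1)&(v>=y0)&(v<y1)
rep("strip",box(315,470,170,232)&(z>20)&(z<30))
rep("lever",box(340,450,185,222)&(z>38))
rep("plate",box(210,440,30,140)&(z>66)&(z<78))
red=(im[...,0]>im[...,1]+80)
rep("handle",box(25,85,175,215)&red&(z>50))
g=box(75,265,155,205)&(z>46)&(z<54)&~red&(im.max(2)-im.min(2)<40); p=W[g]; f=cv2.fitLine(p[:,:2].astype(np.float32),cv2.DIST_HUBER,0,.01,.01).ravel(); print(len(p),f,p[:,:2].min(0),p[:,:2].max(0), np.polyfit(p[:,1],p[:,2],1))
rep("strips",box(225,430,40,140)&(z>33)&(z<39))
E
```

```text
strip [393.2 201.7] 5092 [613.1 189.1  25.3] ((616.1539306640625, 196.51707458496094), (181.96780395507812, 50.26087951660156), 86.96470642089844)
plate [231.5  78.4] 955 [487.1   9.1  71.4] ((488.177001953125, 8.725714683532715), (12.572254180908203, 60.10489273071289), 87.76486206054688)
plate [417.4  94.7] 931 [494.4 187.4  71.3] ((495.48065185546875, 188.12496948242188), (12.884119987487793, 59.978519439697266), 87.73038482666016)
handle [ 49.7 196.2] 527 [ 614.4 -200.1   54.1] ((614.908447265625, -201.02340698242188), (17.999351501464844, 36.866943359375), 10.231929779052734)
1542 [  0.2  -1.  593.3 -75.5] [ 572.7 -177.8] [623.   25.2] [ 0.  49.3]
strips [324.2  89.8] 2012 [472.3  98.   35.3] ((491.88323974609375, 99.17427825927734), (170.52020263671875, 59.7821044921875), 87.62843322753906)
```

Request:
play_rows(
  offset=[
    [20,6,-45],
    [0,0,-45],
    [0,0,-45],
    [0,0,-25],
    [0,0,0],
  ],
  turn=[0,0,0,0,0],
)

```text
clock: 2.35
position: [607.1, 96.6, 60.8]
ee_rot: [0.694, 0.72, 0.002, -0.005]
contact_force: [0.6, -0.5, 0.4]
gripper_width: 0.2
```

Request:
play_rows(
  offset=[
    [4,0,-21],
    [0,0,-1],
    [0,0,0],
  ],
  turn=[0,0,0],
)

```text
clock: 2.65
position: [611.7, 95.6, 42.7]
ee_rot: [0.694, 0.72, 0.003, -0.004]
contact_force: [-0.0, -0.3, 1.1]
gripper_width: 0.1
```

Request:
play_rows(
  offset=[
    [0,0,-5],
    [1,15,0],
    [1,15,0],
    [1,15,0],
    [1,15,0],
    [1,15,0],
    [1,15,0],
    [1,15,0],
    [1,15,0],
    [1,15,0],
    [1,15,0],
    [0,15,0],
  ],
  turn=[0,0,0,0,0,0,0,0,0,0,0,0],
)

```text
clock: 3.85
position: [624.2, 275.4, 43.8]
ee_rot: [0.693, 0.721, 0.007, -0.002]
contact_force: [-0.3, 0.2, 0.3]
gripper_width: 0.0
```

Request:
play_rows(
  offset=[
    [0,0,45],
    [0,-20,45],
    [-10,-40,45],
    [-10,-40,0],
    [0,0,0],
  ],
  turn=[0,0,0,0,0],
)

```text
clock: 4.35
position: [604.4, 187.2, 173.3]
ee_rot: [0.691, 0.723, 0.007, -0.002]
contact_force: [0.1, -0.1, -1.0]
gripper_width: 0.2
```

```bash
python3 - <<'E'
from h import *
im,d,K,T=cap("wrist"); W=world(d,K,T)
print(arm.read_state()["position"])
q=proj(np.array([[616,190,30]]),K,T)[0].astype(int); print(q)
c=im[max(0,q[1]-60):q[1]+60,max(0,q[0]-100):q[0]+100]
cv2.imwrite("pics/w2.png",cv2.resize(c,None,fx=3,fy=3)[:,:,::-1])
E
```

```text
[606.12185238 189.19759594 174.24977835]
[316 196]
```

View pics/w2.png

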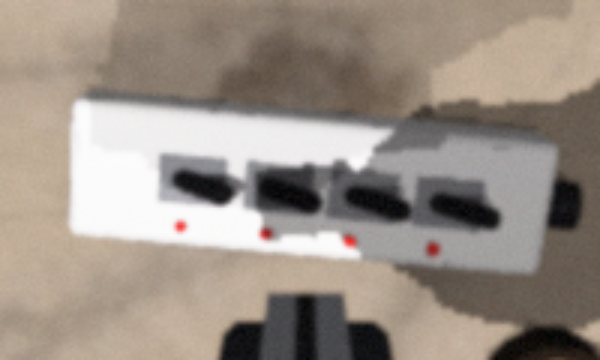

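All four levers lean towards the gland (tips at (225,190), (310,200), (400,208) and (490,215) in the crop). I'll check how far from the lever heights.

```bash
python3 - <<'E'
from h import *
np.set_printoptions(precision=1,suppress=True)
im,d,K,T=cap("wrist"); W=world(d,K,T)
dk=(im.max(2)<45)&(W[...,2]>27)&(W[...,2]<60)&(abs(W[...,0]-616)<15)
for k in range(4):
    y=190-45+30*k
    m=dk&(W[...,1]>y-13)&(W[...,1]<y+28)
    p=W[m]; 
    if len(p): print(k,len(p),p[:,1].min(),p[:,1].max(),np.percentile(p[:,2],[5,50,95]),)
E
```

```text
0 101 146.05625443029987 164.5593037911205 [28.8 36.7 42.4]
1 145 162.50188592802888 194.40334379891573 [28.6 36.4 42.5]
2 144 192.31661237613667 224.4255346334338 [28.3 36.4 42.6]
3 146 222.20837337011503 253.7564789851003 [28.4 36.2 42.7]
```

Every lever tip is down to about 12 mm above its pivot, roughly 1.1 rad, so all four are off. On to the turntable.

Request:
play_rows(
  offset=[
    [0,-40,40],
    [-5,-50,15],
    [-10,-50,0],
    [-10,-50,0],
    [-10,-50,0],
    [-10,-50,0],
    [-10,-50,0],
    [-5,-50,0],
    [0,-50,0],
    [0,-45,0],
    [0,-30,0],
    [0,0,0],
  ],
  turn=[0,0,0,0,-0.05,-0.1,-0.1,-0.1,-0.05,0,0,0],
  grip=0.45,
)

```text
clock: 5.65
position: [552.6, -317.7, 213.6]
ee_rot: [0.819, 0.573, 0.005, -0.003]
contact_force: [0.0, 0.3, 0.2]
gripper_width: 61.9
```

```bash
cat > blk.py <<'E'
from h import *
np.set_printoptions(precision=1,suppress=True)
def tool():
    s=arm.read_state(); q=s["ee_rot"]; return np.array(s["position"]), np.degrees(2*np.arctan2(q[1],q[0]))%180
def blocks(zt=60,show=None):
    im,d,K,T=cap("wrist",show); W=world(d,K,T); z=W[...,2]
    m=(abs(z-zt)<5)&(abs(W[...,1]+370)<150)&(abs(W[...,0]-510)<150)
    m=m&(im.min(2)>60)
    m=cv2.morphologyEx(m.astype(np.uint8),cv2.MORPH_OPEN,np.ones((3,3),np.uint8))
    c,l,s,ce=cv2.connectedComponentsWithStats(m)
    for i in range(1,c):
        if s[i,4]>150:
            p=W[l==i]; r=cv2.minAreaRect(p[:,:2].astype(np.float32))
            a=r[2] if r[1][0]>r[1][1] else r[2]+90
            print("px",ce[i],s[i,4],"xy",np.array(r[0]),"size",np.array(r[1]),"long deg",round(a%180,1),"z",round(float(np.median(p[:,2])),1))
    print("tool",*tool())
if __name__=="__main__":
    import sys
    blocks(show=sys.argv[1] if len(sys.argv)>1 else None)
E
python3 blk.py w3.png
```

```text
px [196.  173.4] 994 xy [ 496.9 -429. ] size [40.8 26.1] long deg 73.4 z 59.1
px [322.3 190.4] 853 xy [ 559.5 -311. ] size [39.8 26.4] long deg 67.3 z 59.2
px [260.5 230.1] 730 xy [ 580.1 -392.4] size [26.2 40.8] long deg 159.8 z 59.1
tool [ 552.6 -316.2  213.4] 69.99901695522625
```

View pics/w3.png

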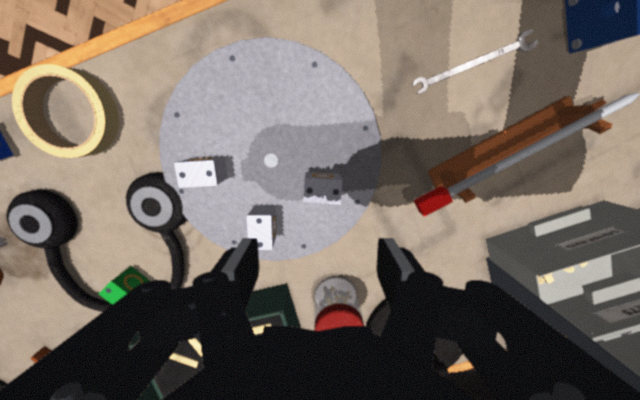

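Blocks at pixels (322,190), (260,230) and (196,173), clear of each other. The nearest comes first.

Request:
play_rows(
  offset=[
    [7,5,-40],
    [0,0,-40],
    [0,0,-30],
    [0,0,0],
  ],
  turn=[-0.047,0,0,0],
)

```text
clock: 6.1
position: [563.8, -305.4, 99.6]
ee_rot: [0.832, 0.555, 0.007, -0.002]
contact_force: [-0.5, 0.1, 0.4]
gripper_width: 62.1
```

```bash
python3 blk.py w4.png
```

```text
px [103.9 202.3] 2684 xy [ 498.9 -431.5] size [42.1 26.6] long deg 73.4 z 62.0
px [304.1 219.7] 2171 xy [ 561.6 -313.6] size [40.1 27. ] long deg 67.0 z 62.0
px [201.2 266.2] 391 xy [ 567.6 -393.3] size [19.7 13.2] long deg 70.5 z 62.0
tool [ 565.4 -306.1  102.3] 67.5489536481141
```

Request:
play_rows(
  offset=[
    [-4,-7,-15],
    [0,0,-25],
    [0,0,-20],
    [0,0,-5],
    [0,0,0],
  ],
  turn=[0,0,0,0,0],
)

```text
clock: 6.65
position: [567.8, -313.7, 42.6]
ee_rot: [0.83, 0.558, 0.012, 0.006]
contact_force: [0.1, 0.9, 0.7]
gripper_width: 62.0
```

Request:
play_rows(
  offset=[
    [-6,0,-8],
    [0,0,0],
  ],
  turn=[0,0],
)

```text
clock: 6.85
position: [562.7, -314.2, 36.5]
ee_rot: [0.83, 0.558, 0.014, 0.008]
contact_force: [0.2, 0.0, 0.3]
gripper_width: 61.7
```

Request:
play_rows(
  offset=[
    [0,0,-3],
    [0,0,0],
    [0,0,0],
    [0,0,0],
    [0,0,0],
  ],
  turn=[0,0,0,0,0],
  grip=-1,
)

```text
clock: 7.35
position: [563.7, -314.7, 35.6]
ee_rot: [0.829, 0.558, 0.015, 0.01]
contact_force: [0.3, -0.1, -1.3]
gripper_width: 39.1
```

Request:
play_rows(
  offset=[
    [0,0,40],
    [0,0,45],
    [-10,40,40],
    [-10,45,0],
    [-10,45,0],
    [-10,45,0],
    [-10,45,0],
    [-10,45,0],
    [-10,45,0],
    [0,45,0],
    [0,45,0],
    [0,30,0],
  ],
  turn=[0,0,-0.13,-0.14,-0.14,-0.14,-0.14,-0.14,-0.14,-0.14,-0.1,0],
)

```text
clock: 8.55
position: [510.9, 1.7, 140.6]
ee_rot: [0.994, 0.072, 0.013, -0.082]
contact_force: [-0.0, -0.6, -0.8]
gripper_width: 38.9
```

```bash
python3 -c "
from blk import *
s=arm.read_state();print(tool(),np.array(s['joints']),s['ee_rot'],s['contact_force'],s['gripper_width'])
im,d,K,T=cap('wrist','w5.png'); np.savez('w5.npz',im=im,d=d,K=K,T=T)"
```

```text
(array([510.9,   1.7, 140.6]), np.float64(8.331317786145702)) [ 0.2  0.3 -0.3 -0.2 -0.9 -3.1] [ 1.   0.1  0.  -0.1] [-0.  -0.6 -0.8] 38.92225708109332
```

View pics/w5.png

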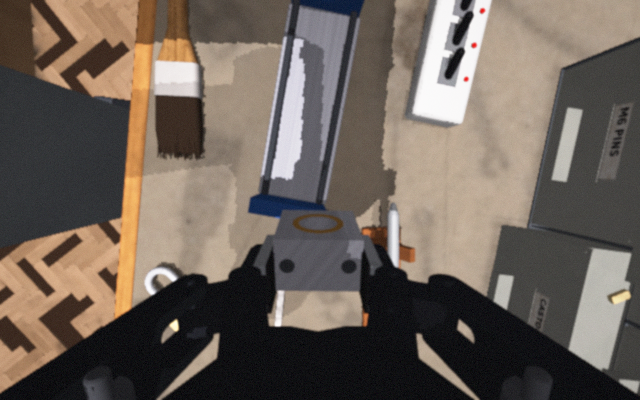

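The jaw turn ran into joint 6's limit at -3.1, which left the tool leaning about 9.5° about the jaw axis. That does no harm to placing. I'll turn back the other way to 177.7°, where joint 6 is near -0.2.

Request:
play_rows(
  offset=[
    [-2,5,0],
    [-2,12,0],
    [-2,12,0],
    [-2,12,0],
    [-2,12,0],
    [-2,12,0],
    [-2,12,0],
    [-2,12,0],
    [-2,12,0],
    [0,12,0],
    [0,12,0],
    [0,12,0],
  ],
  turn=[0.15,0.15,0.15,0.15,0.15,0.15,0.15,0.15,0.15,0.15,0.15,0.15],
)

```text
clock: 9.8
position: [491.1, 149.1, 141.4]
ee_rot: [0.557, 0.826, -0.056, -0.058]
contact_force: [0.8, 1.0, -0.8]
gripper_width: 39.3
```

Request:
play_rows(
  offset=[
    [0,0,0],
    [0,0,0],
    [0,0,0],
    [0,0,0],
    [0,0,0],
    [0,0,0],
    [0,0,0],
    [0,0,0],
    [0,0,0],
  ],
  turn=[0.15,0.15,0.15,0.15,0.15,0.15,0.15,0.05,0],
)

```text
clock: 10.7
position: [490.3, 155.7, 141.9]
ee_rot: [0.039, 0.996, -0.079, -0.018]
contact_force: [0.2, -0.0, -1.6]
gripper_width: 39.2
```

```bash
cat >> h.py <<'E'
from scipy.spatial.transform import Rotation as Rn
def st():
    s=arm.read_state(); R=Rn.from_quat(s["ee_rot"]).as_matrix()
    print("pos",np.round(s["position"],1),"jaw deg",round(np.degrees(np.arctan2(R[1,0],R[0,0]))%180,2),"xax",R[:,0].round(3),"zax",R[:,2].round(3),"j",np.round(s["joints"],3),"F",np.round(s["contact_force"],1),"w",round(s["gripper_width"],1),"t",s["clock"])
E
python3 -c "
from h import *
st()"
```

```text
pos [490.3 155.7 141.9] jaw deg 175.37 xax [-0.996  0.081  0.029] zax [-0.041 -0.156 -0.987] j [ 0.68   0.332 -0.37   0.113 -1.002 -0.825] F [ 0.2 -0.  -1.6] w 39.2 t 10.7
```

Request:
play_rows(
  offset=[
    [3,-12,-30],
    [0,0,-30],
    [0,0,0],
  ],
  turn=[0.04,0,0],
)

```text
clock: 11.0
position: [494.4, 145.3, 82.3]
ee_rot: [0.018, 0.997, -0.078, -0.013]
contact_force: [-0.6, -0.5, -1.3]
gripper_width: 39.1
```

```bash
python3 -c "
from h import *
st()
im,d,K,T=cap('wrist','w6.png'); np.savez('w6.npz',im=im,d=d,K=K,T=T)
W=world(d,K,T)
for v in (40,80,120,160): 
    print(v,[(u,np.round(W[v,u]).tolist()) for u in range(200,440,12)][::2])
"
```

```text
pos [494.4 145.3  82.3] jaw deg 177.8 xax [-0.999  0.038  0.024] zax [-0.03  -0.155 -0.987] j [ 0.662  0.403 -0.454  0.14  -0.839 -0.799] F [-0.6 -0.5 -1.3] w 39.1 t 11.0
40 [(200, [579.0, 1.0, 2.0]), (224, [561.0, 2.0, 1.0]), (248, [543.0, 2.0, 1.0]), (272, [521.0, 15.0, 31.0]), (296, [505.0, 16.0, 31.0]), (320, [489.0, 16.0, 32.0]), (344, [473.0, 17.0, 31.0]), (368, [450.0, 4.0, 0.0]), (392, [431.0, 5.0, 0.0]), (416, [412.0, 5.0, -0.0])]
80 [(200, [582.0, 31.0, 2.0]), (224, [563.0, 31.0, 1.0]), (248, [545.0, 31.0, 1.0]), (272, [523.0, 40.0, 28.0]), (296, [506.0, 41.0, 29.0]), (320, [490.0, 41.0, 29.0]), (344, [473.0, 42.0, 29.0]), (368, [451.0, 34.0, 1.0]), (392, [432.0, 35.0, 1.0]), (416, [412.0, 35.0, -0.0])]
120 [(200, [584.0, 61.0, 2.0]), (224, [566.0, 61.0, 1.0]), (248, [547.0, 62.0, -0.0]), (272, [524.0, 67.0, 29.0]), (296, [507.0, 68.0, 30.0]), (320, [491.0, 68.0, 29.0]), (344, [474.0, 69.0, 29.0]), (368, [451.0, 65.0, 2.0]), (392, [432.0, 66.0, 1.0]), (416, [413.0, 66.0, 1.0])]
160 [(200, [587.0, 92.0, 2.0]), (224, [568.0, 93.0, 1.0]), (248, [549.0, 93.0, 1.0]), (272, [526.0, 95.0, 28.0]), (296, [509.0, 96.0, 28.0]), (320, [492.0, 96.0, 29.0]), (344, [475.0, 97.0, 30.0]), (368, [452.0, 97.0, 0.0]), (392, [432.0, 97.0, 1.0]), (416, [412.0, 98.0, -1.0])]
```

View pics/w6.png

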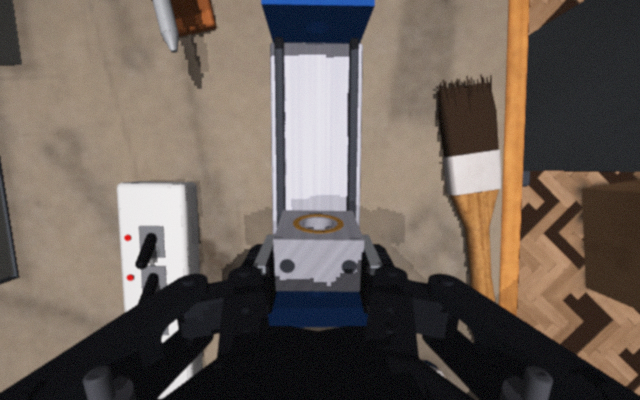

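The block hangs over the channel: bore at (318,222), dark strips at columns 278 and 353, near plate at (318,20). I'll measure the lateral error from this same picture.

```bash
cat > align.py <<'E'
from h import *
np.set_printoptions(precision=2,suppress=True)
def align(vr=(50,190),br=(235,262),show=None):
    st(); im,d,K,T=cap("wrist",show); W=world(d,K,T)
    v,u=np.mgrid[0:400,0:640]; z=W[...,2]
    # channel light floor edges -> dark strips: pixels with low brightness between columns near rail
    g=im.max(2).astype(int)
    L=[];Rr=[]
    c0=494-0
    for r in range(vr[0],vr[1]):
        on=(z[r]>24)&(z[r]<40)&(abs(W[r,:,0]-492)<36)
        dk=on&(g[r]<90)
        idx=np.where(dk)[0]
        if len(idx)<4: continue
        mid=np.nanmedian(np.where(on)[0])
        a=idx[idx<mid]; b=idx[idx>mid]
        if len(a)>1 and len(b)>1:
            # strip centre rays intersected with z=36
            for lst,cc in ((L,a.mean()),(Rr,b.mean())):
                ray=T[:3,:3].T@np.linalg.solve(K,[cc,r,1]); C=-T[:3,:3].T@T[:3,3]
                t=(36-C[2])/ray[2]; lst.append(C+t*ray)
    L=np.array(L);Rr=np.array(Rr)
    mx=np.vstack([L[:,:2],Rr[:,:2]])
    pl=np.polyfit(L[:,1],L[:,0],1); pr=np.polyfit(Rr[:,1],Rr[:,0],1); pc=(pl+pr)/2
    print("lines",pl,pr,"gap@y100",np.polyval(pl,100)-np.polyval(pr,100),"rail yaw slope",pc[0])
    p=np.array(arm.read_state()["position"])
    # block
    bm=(z>60)&(im.min(2)>50)&(v>=br[0])&(v<br[1])&(u>255)&(u<385)
    B=W[bm]; xs=[]; 
    for r in range(*br):
        i=np.where(bm[r])[0]
        if len(i)>40: xs.append([W[r,i.min(),0],W[r,i.max(),0],np.median(W[r,i,1]),np.median(W[r,i,2]),i.min(),i.max()])
    xs=np.array(xs); m=np.median(xs,0); print("block edge rows",m,"centre x",(m[0]+m[1])/2,"width",m[0]-m[1])
    print("channel x at block y",np.polyval(pc,m[2]),"at tcp y",np.polyval(pc,p[1]))
    bm2=(z>60)&(im.min(2)>50)&(v>=205)&(v<300)&(u>255)&(u<385)
    q=W[bm2]; print("block top z / min y",np.percentile(q[:,2],[2,50,98]),np.percentile(q[:,1],[2,50,98]))
if __name__=="__main__":
    align()
E
python3 align.py
```

```text
pos [495.7 146.   84.2] jaw deg 177.85 xax [-1.    0.04  0.02] zax [-0.03 -0.15 -0.99] j [ 0.66  0.4  -0.45  0.14 -0.84 -0.8 ] F [0.1 1.  0. ] w 38.9 t 11.05
lines [  0.04 515.13] [  0.04 466.37] gap@y100 48.780948462388665 rail yaw slope 0.03842782425073339
block edge rows [523.76 471.63 137.91 112.09 260.   376.  ] centre x 497.6952127557553 width 52.13228991460642
channel x at block y 496.0501073501817 at tcp y 496.3903776529704
block top z / min y [ 77.5  110.09 122.91] [127.07 139.62 158.18]
```

```bash
cat > bore.py <<'E'
from h import *
np.set_printoptions(precision=1,suppress=True)
def bore(show=None):
    im,d,K,T=cap("wrist",show); W=world(d,K,T); a=im.astype(int)
    v,u=np.mgrid[0:400,0:640]
    m=(a[...,0]-a[...,2]>35)&(u>270)&(u<370)&(v>190)&(v<260)&(W[...,2]>30)
    pts=np.argwhere(m)[:,::-1].astype(np.float32)
    e=cv2.fitEllipse(cv2.convexHull(pts)); p=W[m]
    print("brass n",len(p),"ellipse",e,"mean",np.nanmean(p,0),"x range",np.nanpercentile(p[:,0],[2,98]))
    # top face corner lines: bottom/top edges of bright top face
    m=(a.min(2)>95)&(a.max(2)-a.min(2)<25)&(u>255)&(u<385)&(v>225)&(v<300)&(W[...,2]>60)
    for r in (238,245,252): i=np.where(m[r])[0]; print(r,i.min(),i.max(),W[r,i.min()],W[r,i.max()])
    z0=np.array([[490.74+.0384*y,y,36] for y in (30,60,90)]); print("rail centre px",proj(z0,K,T))
bore()
E
python3 bore.py
```

```text
brass n 362 ellipse ((317.9228210449219, 223.50448608398438), (19.415220260620117, 50.14358139038086), 91.1262435913086) mean [497.4 130.5  96. ] x range [485.6 509.3]
238 268 369 [522.6 136.7  96.7] [472.3 138.5  97.4]
245 273 364 [517.8 136.  112.7] [476.5 139.3 107.1]
252 274 361 [517.4 139.  113.5] [479.2 140.3 114.4]
rail centre px [[319.2  57.7]
 [319.1 104.1]
 [318.9 148.9]]
```

Request:
play_rows(
  offset=[
    [-1,-1,-10],
    [0,0,-10],
    [0,0,-8],
    [0,0,0],
  ],
  turn=[0,0,0,0],
)

```text
clock: 11.55
position: [498.3, 147.9, 59.5]
ee_rot: [0.018, 0.997, -0.073, -0.007]
contact_force: [-1.2, -0.1, -1.4]
gripper_width: 38.4
```

```bash
python3 -c "
import align; align.align(vr=(60,170),show='w7.png')"; python3 bore.py
```

```text
pos [498.3 147.9  59.5] jaw deg 177.92 xax [-1.    0.04  0.01] zax [-0.02 -0.15 -0.99] j [ 0.66  0.43 -0.48  0.15 -0.77 -0.81] F [-1.2 -0.1 -1.4] w 38.4 t 11.55
lines [  0.04 514.06] [  0.04 465.73] gap@y100 48.56508495970479 rail yaw slope 0.03949454218795425
block edge rows [525.35 473.43 139.1   86.56 260.   377.  ] centre x 499.38925365949814 width 51.92372360273032
channel x at block y 495.3916636080009 at tcp y 495.74685791246725
block top z / min y [61.14 84.95 98.12] [130.48 141.67 159.45]
brass n 365 ellipse ((317.8927001953125, 223.47189331054688), (19.339670181274414, 50.218326568603516), 91.22755432128906) mean [499.1 131.5  69.9] x range [487.2 510.8]
238 266 369 [525.1 137.7  71.1] [474.  139.3  72.2]
245 273 365 [519.2 136.8  87.7] [477.3 140.6  79.9]
252 274 361 [519.1 140.3  86.6] [480.4 141.6  87.1]
rail centre px [[323.5  37.8]
 [323.2  92. ]
 [322.9 144. ]]
```

Request:
play_rows(
  offset=[
    [-4,-3,-2],
    [-1,0,-5],
    [0,0,0],
  ],
  turn=[0,0,0],
)

```text
clock: 11.95
position: [493.9, 145.2, 53.4]
ee_rot: [0.018, 0.997, -0.073, -0.005]
contact_force: [1.3, -0.2, -0.6]
gripper_width: 39.0
```

```bash
python3 -c "
import align; align.align(vr=(60,170))"; python3 bore.py
```

```text
pos [493.9 145.2  53.4] jaw deg 177.93 xax [-1.    0.04  0.01] zax [-0.01 -0.14 -0.99] j [ 0.66  0.43 -0.5   0.16 -0.74 -0.82] F [ 1.3 -0.2 -0.6] w 39.0 t 11.95
lines [  0.04 513.75] [  0.04 465.6 ] gap@y100 48.50990933728218 rail yaw slope 0.038174293840046544
block edge rows [520.76 468.72 136.19  80.26 260.   377.  ] centre x 494.73959018439416 width 52.04301688716322
channel x at block y 494.8732604799281 at tcp y 495.221142028238
block top z / min y [62.96 78.82 91.78] [128.86 139.53 156.8 ]
brass n 370 ellipse ((317.9984436035156, 223.49205017089844), (19.38078498840332, 50.25041580200195), 91.16302490234375) mean [494.3 128.7  63.3] x range [482.5 506.2]
238 266 369 [520.6 135.1  63.7] [469.3 136.5  65.6]
245 269 369 [517.7 136.2  73. ] [470.9 137.7  73.7]
252 262 361 [519.6 137.1  80.7] [475.6 139.   79.9]
rail centre px [[315.8  38.1]
 [315.6  94.4]
 [315.5 148.2]]
```

Request:
play_rows(
  offset=[
    [0,0,-5],
    [-0.5,0,-4],
    [0,0,0],
  ],
  turn=[0,0,0],
)

```text
clock: 12.35
position: [494.2, 145.8, 44.4]
ee_rot: [0.018, 0.997, -0.072, -0.004]
contact_force: [-1.0, 0.3, -0.7]
gripper_width: 38.9
```

```bash
python3 -c "
import align; align.align(vr=(60,170))" | grep -v lines; python3 bore.py | head -1
```

```text
pos [494.2 145.8  44.4] jaw deg 177.95 xax [-1.    0.04  0.01] zax [-0.01 -0.14 -0.99] j [ 0.66  0.45 -0.51  0.16 -0.72 -0.83] F [-1.   0.3 -0.7] w 38.9 t 12.35
block edge rows [520.82 469.19 136.69  71.19 261.   374.  ] centre x 495.0048220925547 width 51.63739233331097
channel x at block y 494.7917178984885 at tcp y 495.1364459465245
block top z / min y [61.78 69.96 82.95] [130.48 140.61 157.37]
brass n 371 ellipse ((317.9507751464844, 223.48072814941406), (19.28720474243164, 50.2873420715332), 91.02359008789062) mean [494.3 129.2  54.4] x range [482.5 506.2]
```

Request:
play_rows(
  offset=[
    [0,0,-2],
    [0,0,-1.5],
    [0,0,0],
  ],
  turn=[0,0,0],
)

```text
clock: 12.75
position: [495.1, 146.3, 44.1]
ee_rot: [0.017, 0.997, -0.072, -0.003]
contact_force: [-0.2, -0.6, -1.8]
gripper_width: 39.1
```

Request:
play_rows(
  offset=[
    [-0.5,0,-3],
    [0,0,-3],
    [0,0,0],
  ],
  turn=[0,0,0],
)

```text
clock: 13.05
position: [495.8, 146.7, 44.4]
ee_rot: [0.016, 0.997, -0.073, -0.002]
contact_force: [0.9, 0.0, -1.4]
gripper_width: 38.7
```

```bash
python3 -c "
import align; align.align(vr=(60,170),show='w8.png')"; python3 bore.py | head -1; python3 -c "
from h import *
s=arm.read_state(); print(s['joint_efforts'],s['wrist_torque'])"
```

```text
pos [495.8 146.7  44.4] jaw deg 178.21 xax [-1.    0.03  0.  ] zax [-0.01 -0.15 -0.99] j [ 0.67  0.45 -0.51  0.17 -0.71 -0.83] F [ 0.9  0.  -1.4] w 38.7 t 13.05
lines [  0.04 513.49] [  0.04 465.6 ] gap@y100 48.395125589582506 rail yaw slope 0.0399405381952314
block edge rows [522.26 470.66 137.65  70.82 261.   374.  ] centre x 496.46112551575106 width 51.595354510781135
channel x at block y 495.0444864682725 at tcp y 495.40822080780003
block top z / min y [61.69 69.58 82.55] [131.63 141.73 158.42]
brass n 373 ellipse ((317.88067626953125, 223.42225646972656), (19.343767166137695, 50.357994079589844), 91.2823715209961) mean [496.  129.9  53.3] x range [484.1 507.8]
[ 1.54721743e-02 -3.54073513e+01  1.15367281e+01  2.47878022e+00
 -3.25495256e-01  1.82827851e-03] [ 0.37592489  0.08814438 -0.00182765]
```

View pics/w8.png

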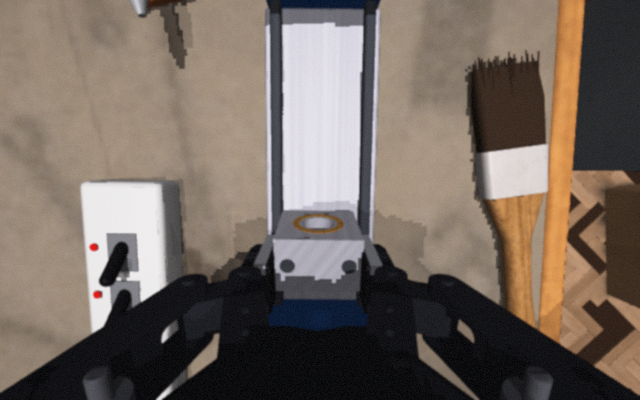

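Request:
play_rows(
  offset=[
    [-1,-0.5,-4],
    [0,0,0],
  ],
  turn=[0,0],
)

```text
clock: 13.35
position: [496.2, 146.6, 44.0]
ee_rot: [0.015, 0.997, -0.074, -0.0]
contact_force: [-0.7, -0.3, -2.2]
gripper_width: 39.0
```

Request:
play_rows(
  offset=[
    [-2,0,5],
    [0,0,0],
  ],
  turn=[0,0],
)

```text
clock: 13.55
position: [494.0, 146.5, 48.6]
ee_rot: [0.015, 0.997, -0.074, -0.0]
contact_force: [0.5, -0.3, -1.4]
gripper_width: 38.8
```

```bash
python3 -c "
from h import *
st(); s=arm.read_state(); print(s['joint_efforts'])"; python3 bore.py | head -1
```

```text
pos [494.  146.5  48.6] jaw deg 178.31 xax [-1.     0.029 -0.001] zax [-0.003 -0.148 -0.989] j [ 0.669  0.44  -0.516  0.175 -0.717 -0.836] F [ 0.5 -0.3 -1.4] w 38.8 t 13.55
[ 2.50904431e-02 -3.60291481e+01  1.23272270e+01  2.78201200e+00
 -3.24981641e-01  1.67431834e-03]
brass n 374 ellipse ((317.90057373046875, 223.36717224121094), (19.38584327697754, 50.304630279541016), 91.1124267578125) mean [493.8 129.5  58.1] x range [481.9 505.6]
```

Request:
play_rows(
  offset=[
    [0,0,-10],
  ],
  turn=[0],
)

```text
clock: 13.7
position: [495.9, 146.8, 41.8]
ee_rot: [0.013, 0.997, -0.075, 0.001]
contact_force: [-14.9, 2.0, 81.3]
gripper_width: 38.7
```

```bash
python3 -c "
from h import *
st(); s=arm.read_state(); print(s['joint_efforts'])"; python3 bore.py | head -1
```

```text
pos [495.9 146.8  41.8] jaw deg 178.47 xax [-1.     0.027 -0.004] zax [ 0.    -0.15  -0.989] j [ 0.669  0.452 -0.523  0.184 -0.698 -0.843] F [-14.9   2.   81.3] w 38.7 t 13.7
[-3.0300618  -3.92428011  2.44395934 -1.74888209  4.93353903  0.14237455]
brass n 359 ellipse ((317.8638000488281, 223.40643310546875), (18.909292221069336, 50.58349609375), 90.57564544677734) mean [496.4 130.   52.5] x range [484.6 508.4]
```

Contact comes at TCP z of about 44, which fits the tilted block's lower edge on the channel floor (on a strip top it would be 8 mm higher). I'll release it so that it settles flat, then lift.

Request:
play_rows(
  offset=[
    [-1,0,2.5],
    [0,0,0],
    [0,0,0],
  ],
  turn=[0,0,0],
  grip=0.3,
)

```text
clock: 14.05
position: [495.9, 147.2, 44.0]
ee_rot: [0.013, 0.997, -0.075, 0.002]
contact_force: [-0.5, -0.1, -0.4]
gripper_width: 55.4
```

Request:
play_rows(
  offset=[
    [0,3,15],
    [-2,4,30],
    [-2,0,45],
    [0,0,30],
    [0,0,0],
  ],
  turn=[0,0,0,0,0],
)

```text
clock: 14.55
position: [488.8, 151.9, 161.6]
ee_rot: [0.013, 0.997, -0.079, -0.004]
contact_force: [0.5, -0.1, 0.2]
gripper_width: 55.9
```

```bash
python3 -c "
from h import *
np.set_printoptions(precision=2,suppress=True)
st(); im,d,K,T=cap('wrist','w9.png'); W=world(d,K,T); np.savez('w9.npz',im=im,d=d,K=K,T=T)
"
```

```text
pos [488.8 151.9 161.6] jaw deg 178.43 xax [-1.    0.03  0.01] zax [-0.01 -0.16 -0.99] j [ 0.69  0.29 -0.38  0.14 -1.01 -0.79] F [ 0.5 -0.1  0.2] w 55.9 t 14.55
```

View pics/w9.png

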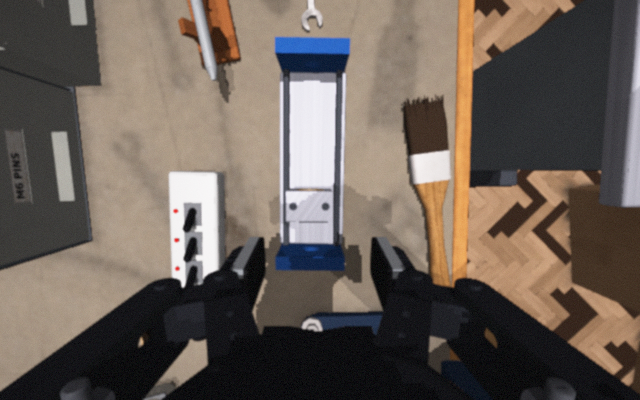

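Block 1 stands flat in the channel at (309,205). Back to the turntable for the next one.

Request:
play_rows(
  offset=[
    [8,-45,5],
    [8,-48,0],
    [8,-48,0],
    [8,-48,0],
    [8,-48,0],
    [8,-48,0],
    [8,-48,0],
    [8,-48,0],
    [8,-48,0],
    [8,-40,0],
    [8,-20,0],
    [0,0,0],
  ],
  turn=[0,0,0,-0.06,-0.06,-0.06,-0.06,-0.06,-0.02,0,0,0],
  grip=0.45,
)

```text
clock: 15.8
position: [564.1, -354.3, 135.6]
ee_rot: [0.176, 0.98, -0.077, -0.04]
contact_force: [-0.7, -0.2, -0.1]
gripper_width: 61.9
```

```bash
python3 -c "
from h import *
np.set_printoptions(precision=1,suppress=True)
a=np.load('w9.npz'); W=world(a['d'],a['K'],a['T']); m=(abs(W[...,2]-68)<6)&(abs(W[...,1]-140)<25)&(abs(W[...,0]-495)<30)
m=cv2.morphologyEx(m.astype(np.uint8),cv2.MORPH_OPEN,np.ones((3,3),np.uint8))>0
p=W[m]; print(cv2.minAreaRect(p[:,:2].astype(np.float32)),np.median(p[:,2]))
"; python3 blk.py; python3 -c "
from h import *
st()"
```

```text
((494.5071105957031, 138.84286499023438), (26.309749603271484, 39.966392517089844), 88.03595733642578) 65.50766039720158
px [363.1 102.7] 1800 xy [ 493.3 -428.7] size [40.6 26.4] long deg 71.6 z 59.0
px [277.4 181.4] 1684 xy [ 577.7 -395.1] size [26.  40.1] long deg 158.1 z 58.9
tool [ 563.2 -353.   135.1] 159.64632680784783
pos [ 563.2 -353.   135.1] jaw deg 159.39 xax [-0.935  0.351  0.053] zax [-0.107 -0.137 -0.985] j [-0.247  0.54  -0.068  0.185 -1.041 -0.208] F [ 0.   0.2 -1. ] w 61.5 t 15.85
```

Request:
play_rows(
  offset=[
    [6,-22,0],
    [6,-22,-10],
    [0,0,-20],
    [0,0,-15],
    [0,0,0],
  ],
  turn=[-0.02,0,0,0,0],
)

```text
clock: 16.35
position: [572.1, -392.0, 81.1]
ee_rot: [0.184, 0.979, -0.075, -0.048]
contact_force: [-1.0, -0.1, -0.6]
gripper_width: 61.8
```

```bash
python3 blk.py; python3 -c "
from h import *
st()"
```

```text
px [411.3 134.7] 2956 xy [ 495.  -430.4] size [40.2 26.6] long deg 71.2 z 60.5
px [304. 237.] 2786 xy [ 579.  -396.6] size [26.5 39.7] long deg 157.9 z 60.6
tool [ 572.7 -392.2   82.2] 158.75163904339172
pos [ 572.7 -392.2   82.2] jaw deg 158.45 xax [-0.928  0.367  0.064] zax [-0.119 -0.13  -0.984] j [-0.302  0.639 -0.033  0.192 -0.984 -0.183] F [ 0.4  0.4 -0.1] w 62.1 t 16.4
```

Request:
play_rows(
  offset=[
    [4,-7,-10],
    [0,0,-15],
    [0,0,-12],
    [0,0,-4],
    [0,0,0],
  ],
  turn=[-0.01,0,0,0,0],
)

```text
clock: 16.9
position: [578.0, -398.0, 39.2]
ee_rot: [0.188, 0.978, -0.075, -0.046]
contact_force: [-0.2, -0.6, 0.6]
gripper_width: 62.3
```

Request:
play_rows(
  offset=[
    [0,-1,-3],
    [0,0,0],
    [0,0,0],
    [0,0,0],
    [0,0,0],
    [0,0,0],
  ],
  turn=[0,0,0,0,0,0],
  grip=-1,
)

```text
clock: 17.5
position: [578.7, -399.4, 37.4]
ee_rot: [0.188, 0.978, -0.075, -0.045]
contact_force: [0.4, -0.5, -0.9]
gripper_width: 39.4
```

Request:
play_rows(
  offset=[
    [0,0,40],
    [0,0,45],
    [-8,45,30],
    [-8,48,0],
    [-8,48,0],
    [-8,48,0],
    [-8,48,0],
    [-8,48,0],
    [-8,48,0],
    [-8,48,0],
    [-8,48,0],
    [0,40,0],
  ],
  turn=[0,0,0,0,0.06,0.06,0.06,0.06,0.06,0.04,0,0],
)

```text
clock: 18.7
position: [501.5, 75.0, 154.0]
ee_rot: [0.017, 0.996, -0.08, -0.028]
contact_force: [1.1, -0.2, -1.0]
gripper_width: 39.2
```

```bash
python3 -c "
from h import *
st()"
```

```text
pos [501.5  75.  154. ] jaw deg 177.76 xax [-0.998  0.039  0.054] zax [-0.06  -0.158 -0.986] j [ 0.533  0.306 -0.38   0.125 -1.021 -0.64 ] F [ 1.1 -0.2 -1. ] w 39.2 t 18.7
```

Request:
play_rows(
  offset=[
    [-8,22,-10],
    [0,0,-40],
    [0,0,-25],
    [-1,0,-12],
    [0,0,0],
  ],
  turn=[0,0,0,0,0],
)

```text
clock: 19.2
position: [493.8, 106.1, 67.3]
ee_rot: [0.012, 0.997, -0.077, -0.023]
contact_force: [-0.2, -0.7, -1.4]
gripper_width: 39.5
```

```bash
python3 -c "
import align; align.align(vr=(60,170))"; python3 bore.py | head -1
```

```text
pos [493.8 106.1  67.3] jaw deg 178.45 xax [-1.    0.03  0.04] zax [-0.05 -0.15 -0.99] j [ 0.59  0.41 -0.49  0.14 -0.8  -0.72] F [-0.2 -0.7 -1.4] w 39.5 t 19.2
lines [  0.1  511.61] [ -0.16 475.71] gap@y100 61.93441623025922 rail yaw slope -0.02964984297859332
block edge rows [522.4  469.51  98.42  91.43 260.   376.  ] centre x 495.9532426832644 width 52.89616255020161
channel x at block y 490.7416654442636 at tcp y 490.50460553000227
block top z / min y [ 63.24  91.42 106.08] [ 94.91 103.42 132.86]
brass n 218 ellipse ((316.498046875, 232.18692016601562), (11.155084609985352, 47.279396057128906), 90.03907012939453) mean [496.4  95.4  73.6] x range [484.9 508. ]
```

```bash
cat > al2.py <<'E'
from h import *
np.set_printoptions(precision=1,suppress=True)
s=.0395
def run(show=None):
    st(); im,d,K,T=cap("wrist",show); W=world(d,K,T); z=W[...,2]; g=im.max(2); C=-T[:3,:3].T@T[:3,3]
    v,u=np.mgrid[0:400,0:640]
    R=np.stack([(u-K[0,2])/K[0,0],(v-K[1,2])/K[1,1],np.ones_like(u)],-1)@T[:3,:3]
    P=C+R*((36-C[2])/R[...,2])[...,None]; c=P[...,0]-s*P[...,1]
    on=(abs(z-32)<8)&(g<95)&(P[...,1]>20)&(P[...,1]<175)&(v<200)
    l=c[on&(abs(c-515)<6)]; r=c[on&(abs(c-465)<6)]
    cl,cr=np.median(l),np.median(r); cc=(cl+cr)/2
    print("strip lines",round(cl,1),len(l),round(cr,1),len(r),"channel x = %.1f + .0395 y"%cc)
    a=im.astype(int)
    m=(a[...,0]-a[...,2]>30)&(u>265)&(u<375)&(v>195)&(v<265)&(z>30)
    p=W[m]; x=np.percentile(p[:,0],[2,98]); b=np.array([x.mean(),np.nanmedian(p[:,1]),np.nanmedian(p[:,2])])
    print("bore",len(p),b,"width",x[1]-x[0],"MOVE x by %.1f"%(cc+s*b[1]-b[0]))
if __name__=="__main__":
    import sys; run(sys.argv[1] if len(sys.argv)>1 else None)
E
python3 al2.py
```

```text
pos [495.3 106.7  69. ] jaw deg 178.47 xax [-1.  0.  0.] zax [-0.  -0.2 -1. ] j [ 0.6  0.4 -0.5  0.1 -0.8 -0.7] F [ 0.6 -0.1 -0.8] w 39.2 t 19.3
strip lines 514.8 708 465.8 861 channel x = 490.3 + .0395 y
bore 247 [496.9  95.6  74.4] width 23.258391400287223 MOVE x by -2.9
```

Request:
play_rows(
  offset=[
    [-3,-9,-5],
    [-1,0,-5],
    [0,0,0],
  ],
  turn=[-0.01,0,0],
)

```text
clock: 19.65
position: [493.0, 97.4, 61.3]
ee_rot: [0.018, 0.997, -0.074, -0.019]
contact_force: [0.1, -0.4, -0.9]
gripper_width: 39.3
```

```bash
python3 al2.py
```

```text
pos [493.   97.4  61.3] jaw deg 177.79 xax [-1.  0.  0.] zax [-0.  -0.1 -1. ] j [ 0.6  0.4 -0.5  0.1 -0.8 -0.7] F [ 0.1 -0.4 -0.9] w 39.3 t 19.65
strip lines 514.3 544 465.5 709 channel x = 489.9 + .0395 y
bore 246 [494.2  86.2  66.8] width 23.070206690807765 MOVE x by -0.8
```

Request:
play_rows(
  offset=[
    [-1,0,-6],
    [-1,0,-5],
    [0,0,0],
  ],
  turn=[0,0,0],
)

```text
clock: 20.0
position: [491.3, 97.5, 50.1]
ee_rot: [0.018, 0.997, -0.074, -0.018]
contact_force: [0.4, -0.2, -1.3]
gripper_width: 39.2
```

```bash
python3 al2.py
```

```text
pos [491.3  97.5  50.1] jaw deg 177.78 xax [-1.  0.  0.] zax [-0.  -0.1 -1. ] j [ 0.6  0.4 -0.5  0.2 -0.7 -0.7] F [ 0.4 -0.2 -1.3] w 39.2 t 20.0
strip lines 513.9 598 465.9 740 channel x = 489.9 + .0395 y
bore 248 [492.5  86.4  55.3] width 23.16432119366158 MOVE x by 0.8
```

Good alignment. I'll lower it the rest of the way and release.

Request:
play_rows(
  offset=[
    [0.8,0,-4],
    [0,0,0],
  ],
  turn=[0,0],
)

```text
clock: 20.25
position: [492.5, 97.8, 46.0]
ee_rot: [0.018, 0.997, -0.074, -0.018]
contact_force: [0.2, -0.9, -0.1]
gripper_width: 39.5
```

```bash
python3 al2.py
```

```text
pos [492.5  97.8  46. ] jaw deg 177.81 xax [-1.  0.  0.] zax [-0.  -0.1 -1. ] j [ 0.6  0.4 -0.5  0.2 -0.7 -0.7] F [ 0.2 -0.9 -0.1] w 39.5 t 20.25
strip lines 514.4 590 466.0 758 channel x = 490.2 + .0395 y
bore 252 [493.7  86.7  51.3] width 23.148126597435635 MOVE x by -0.0
```

Request:
play_rows(
  offset=[
    [0,0,-1.5],
    [0,0,0],
    [0,0,0],
    [0,0,0],
  ],
  turn=[0,0,0,0],
  grip=0.3,
)

```text
clock: 20.7
position: [493.4, 98.3, 45.2]
ee_rot: [0.018, 0.997, -0.073, -0.017]
contact_force: [-1.0, 0.7, 0.3]
gripper_width: 55.5
```

Request:
play_rows(
  offset=[
    [0,2,15],
    [0,2,30],
    [-2,0,45],
    [0,0,30],
    [0,-20,0],
    [0,-40,0],
    [0,-45,0],
    [0,-45,0],
    [0,-45,0],
    [0,-45,0],
    [0,-45,0],
    [0,-45,0],
  ],
  turn=[0,0,0,0,0,-0.1,-0.1,-0.1,-0.1,-0.1,-0.1,-0.1],
)

```text
clock: 21.9
position: [491.0, -234.2, 173.7]
ee_rot: [0.365, 0.928, -0.062, -0.037]
contact_force: [1.5, 1.1, -0.1]
gripper_width: 55.6
```

Request:
play_rows(
  offset=[
    [0,-40,0],
    [0,-40,0],
    [0,0,0],
    [0,0,0],
    [0,0,0],
    [0,0,0],
    [0,0,0],
    [0,0,0],
    [0,0,0],
  ],
  turn=[-0.14,-0.14,-0.14,-0.14,-0.14,-0.14,-0.14,-0.14,0],
  grip=0.45,
)

```text
clock: 22.8
position: [488.0, -324.9, 172.2]
ee_rot: [0.819, 0.569, -0.032, -0.067]
contact_force: [0.1, 0.2, 0.4]
gripper_width: 62.1
```

```bash
python3 blk.py w10.png; python3 -c "
from h import *
st()"
```

```text
px [206.8 255.3] 847 xy [ 493.5 -429.5] size [40.4 26.5] long deg 70.4 z 59.3
tool [ 488.  -324.8  172.1] 69.72593051550244
pos [ 488.  -324.8  172.1] jaw deg 69.63 xax [0.348 0.937 0.024] zax [-0.128  0.073 -0.989] j [-0.326  0.44  -0.056 -0.03  -1.22  -1.586] F [-0.8  0.5  0.9] w 62.0 t 22.85
```

Request:
play_rows(
  offset=[
    [0,-35,0],
    [0,-35,-15],
    [0,-30,-25],
    [0,0,-30],
    [0,0,0],
  ],
  turn=[0.01,0,0,0,0],
)

```text
clock: 23.35
position: [488.7, -427.2, 101.7]
ee_rot: [0.81, 0.582, -0.032, -0.065]
contact_force: [-0.4, -0.6, -0.7]
gripper_width: 62.1
```

```bash
python3 blk.py; python3 -c "
from h import *
st()"
```

```text
px [314.8 236.6] 2092 xy [ 494.9 -431. ] size [40.1 26.9] long deg 70.5 z 62.1
tool [ 490.  -428.3  104.4] 71.49290037696447
pos [ 490.  -428.3  104.4] jaw deg 71.41 xax [0.319 0.948 0.021] zax [-0.124  0.064 -0.99 ] j [-4.710e-01  5.980e-01  2.600e-02 -1.000e-03 -1.139e+00 -1.423e+00] F [1.1 0.5 0.7] w 61.6 t 23.4
```

Request:
play_rows(
  offset=[
    [0,-2,-20],
    [0,0,-20],
    [0,0,-15],
    [0,0,-9],
    [0,0,0],
  ],
  turn=[-0.015,0,0,0,0],
)

```text
clock: 23.9
position: [495.4, -431.1, 47.8]
ee_rot: [0.811, 0.582, -0.03, -0.055]
contact_force: [-0.6, 1.0, -0.5]
gripper_width: 61.6
```

Request:
play_rows(
  offset=[
    [-3,0,-7],
    [-1,0,-4],
    [0,0,0],
  ],
  turn=[0,0,0],
)

```text
clock: 24.2
position: [492.6, -431.5, 38.7]
ee_rot: [0.811, 0.583, -0.029, -0.053]
contact_force: [-0.4, -0.6, 0.4]
gripper_width: 61.8
```

Request:
play_rows(
  offset=[
    [0,0,0],
    [0,0,0],
    [0,0,0],
    [0,0,0],
    [0,0,0],
  ],
  turn=[0,0,0,0,0],
  grip=-1,
)

```text
clock: 24.7
position: [493.1, -431.9, 39.9]
ee_rot: [0.811, 0.583, -0.029, -0.052]
contact_force: [-0.3, 1.0, -1.1]
gripper_width: 38.6
```

Request:
play_rows(
  offset=[
    [0,0,40],
    [0,0,45],
    [0,40,35],
    [0,45,0],
    [0,48,0],
    [0,48,0],
    [0,48,0],
    [0,48,0],
    [0,48,0],
    [0,48,0],
    [0,48,0],
    [0,40,0],
  ],
  turn=[0,0,0.14,0.14,0.14,0.14,0.14,0.14,0.14,0.14,0.14,0.14],
)

```text
clock: 25.9
position: [489.2, 38.4, 159.8]
ee_rot: [0.223, 0.973, -0.056, -0.018]
contact_force: [0.6, -0.4, -0.6]
gripper_width: 38.4
```

Request:
play_rows(
  offset=[
    [0,25,0],
    [0,0,0],
    [0,0,0],
    [0,0,0],
    [0,0,0],
  ],
  turn=[0.14,0.14,0.14,0.05,0],
)

```text
clock: 26.4
position: [488.3, 71.4, 160.0]
ee_rot: [-0.026, 0.998, -0.058, -0.003]
contact_force: [0.0, 0.5, -0.7]
gripper_width: 38.6
```

```bash
sed -i '1a np.set_printoptions(precision=3,suppress=True)' h.py; python3 -c "
from h import *
st()"
```

```text
pos [488.3  71.4 160. ] jaw deg 3.0 xax [-0.999 -0.052  0.009] zax [-0.002 -0.116 -0.993] j [ 0.536  0.244 -0.444  0.122 -0.948 -0.558] F [ 0.   0.5 -0.7] w 38.6 t 26.4
```

Request:
play_rows(
  offset=[
    [3,-15,-20],
    [0,0,-35],
    [0,0,-25],
    [0,0,0],
  ],
  turn=[-0.09,0,0,0],
)

```text
clock: 26.8
position: [492.7, 56.2, 79.7]
ee_rot: [0.023, 0.998, -0.057, -0.003]
contact_force: [-0.5, 0.5, -1.2]
gripper_width: 38.7
```

```bash
python3 al2.py
```

```text
pos [492.7  56.2  79.7] jaw deg 177.31 xax [-1.  0.  0.] zax [-0.  -0.1 -1. ] j [ 0.5  0.4 -0.5  0.1 -0.7 -0.7] F [-0.5  0.5 -1.2] w 38.7 t 26.8
strip lines 514.9 108 466.1 194 channel x = 490.5 + .0395 y
bore 260 [494.   42.2  83.3] width 23.416608182212087 MOVE x by -1.9
```

Request:
play_rows(
  offset=[
    [-2,0,-8],
    [-1,0,-8],
    [-1,0,-5],
    [0,0,0],
  ],
  turn=[0.007,0,0,0],
)

```text
clock: 27.25
position: [492.3, 57.9, 62.3]
ee_rot: [0.02, 0.998, -0.054, 0.002]
contact_force: [-0.3, 0.4, -0.8]
gripper_width: 38.3
```

```bash
python3 al2.py
```

```text
pos [492.3  57.9  62.3] jaw deg 177.77 xax [-1.  0. -0.] zax [ 0.  -0.1 -1. ] j [ 0.5  0.4 -0.6  0.2 -0.7 -0.7] F [-0.3  0.4 -0.8] w 38.3 t 27.25
strip lines 513.5 138 465.4 194 channel x = 489.4 + .0395 y
bore 265 [493.   43.5  65. ] width 23.451075291562745 MOVE x by -1.8
```

Request:
play_rows(
  offset=[
    [-1.5,-1,-6],
    [-1,0,-5],
    [0,0,0],
  ],
  turn=[0,0,0],
)

```text
clock: 27.6
position: [490.6, 57.4, 51.7]
ee_rot: [0.02, 0.998, -0.054, 0.004]
contact_force: [1.0, -0.2, -2.0]
gripper_width: 38.9
```

```bash
python3 al2.py
```

```text
pos [490.6  57.4  51.7] jaw deg 177.79 xax [-1.  0. -0.] zax [ 0.  -0.1 -1. ] j [ 0.5  0.4 -0.6  0.2 -0.6 -0.7] F [ 1.  -0.2 -2. ] w 38.9 t 27.6
strip lines 512.4 119 465.4 176 channel x = 488.9 + .0395 y
bore 268 [491.3  42.9  53.9] width 23.344790554918006 MOVE x by -0.6
```

Request:
play_rows(
  offset=[
    [-0.4,0,-4],
    [0,0,0],
  ],
  turn=[0,0],
)

```text
clock: 27.85
position: [491.1, 57.8, 48.2]
ee_rot: [0.019, 0.998, -0.053, 0.005]
contact_force: [-0.0, 0.6, -0.7]
gripper_width: 38.8
```

```bash
python3 al2.py w11.png
```

```text
pos [491.1  57.8  48.2] jaw deg 177.82 xax [-1.  0. -0.] zax [ 0.  -0.1 -1. ] j [ 0.5  0.4 -0.6  0.2 -0.6 -0.7] F [-0.   0.6 -0.7] w 38.8 t 27.85
strip lines 512.1 112 465.1 181 channel x = 488.6 + .0395 y
bore 261 [491.5  43.3  50.1] width 23.210220927833063 MOVE x by -1.2
```

Request:
play_rows(
  offset=[
    [-0.6,0,-2.5],
    [0,0,0],
  ],
  turn=[0,0],
)

```text
clock: 28.1
position: [491.4, 58.1, 48.4]
ee_rot: [0.019, 0.998, -0.054, 0.006]
contact_force: [-0.4, 0.4, -1.5]
gripper_width: 38.7
```

Request:
play_rows(
  offset=[
    [0,0,0],
    [0,0,0],
    [0,0,0],
  ],
  turn=[0,0,0],
  grip=0.3,
)

```text
clock: 28.4
position: [491.6, 58.2, 48.5]
ee_rot: [0.019, 0.998, -0.054, 0.006]
contact_force: [0.2, -0.0, 0.5]
gripper_width: 55.6
```

Request:
play_rows(
  offset=[
    [0,0,15],
    [0,0,30],
    [-2,15,45],
    [0,35,45],
    [0,40,20],
    [0,0,0],
  ],
  turn=[0,0,0,0,0,0],
)

```text
clock: 29.0
position: [486.7, 145.7, 203.1]
ee_rot: [0.021, 0.998, -0.055, 0.002]
contact_force: [-0.5, 0.1, -1.4]
gripper_width: 55.4
```

```bash
cat > rail.py <<'E'
from h import *
import sys
st(); im,d,K,T=cap('wrist'); W=world(d,K,T); v,u=np.mgrid[0:400,0:640]
m=(abs(W[...,2]-67)<5)&(abs(W[...,1]-98)<78)&(abs(W[...,0]-493)<30)
m=cv2.morphologyEx(m.astype(np.uint8),cv2.MORPH_OPEN,np.ones((3,3),np.uint8))
c,l,s,ce=cv2.connectedComponentsWithStats(m)
for i in range(1,c):
    if s[i,4]>100: p=W[l==i]; print(ce[i],cv2.minAreaRect(p[:,:2].astype(np.float32)),np.median(p[:,2]))
a=im.astype(int)
m=(W[...,2]>66)&(W[...,2]<80)&(a[...,2]>a[...,0]+40)&(abs(W[...,0]-492)<60)
c,l,s,ce=cv2.connectedComponentsWithStats(m.astype(np.uint8))
for i in range(1,c):
    if s[i,4]>100: p=W[l==i]; print('plate',ce[i],cv2.minAreaRect(p[:,:2].astype(np.float32)),np.median(p[:,2]))
q=proj(np.array([[492,98,50]]),K,T)[0].astype(int); print(q)
cv2.imwrite('pics/'+sys.argv[1],cv2.resize(im[max(0,q[1]-130):q[1]+100,max(0,q[0]-130):q[0]+130],None,fx=2.5,fy=2.5)[:,:,::-1])
E
python3 rail.py w12.png
```

```text
pos [486.7 145.7 203.1] jaw deg 177.65 xax [-0.999  0.041 -0.007] zax [ 0.002 -0.109 -0.994] j [ 0.663  0.228 -0.336  0.099 -1.075 -0.755] F [-0.5  0.1 -1.4] w 55.4 t 29.0
[308.936 115.632] ((491.33642578125, 55.12443542480469), (25.949626922607422, 38.8018913269043), 87.87786865234375) 66.16688569141978
[309.392 160.964] ((493.0677795410156, 98.18400573730469), (25.44422721862793, 39.355690002441406), 87.62295532226562) 66.12929468734222
[309.493 200.476] ((494.6186218261719, 137.5786895751953), (25.986610412597656, 39.553871154785156), 87.78350067138672) 66.11247049172545
plate [310.015  62.043] ((487.9784240722656, 7.559272766113281), (12.448522567749023, 59.14008712768555), 87.61273956298828) 70.23900277078943
plate [310.044 248.401] ((495.6688537597656, 186.6345977783203), (11.585853576660156, 58.29519271850586), 88.33013153076172) 69.89674173782089
[310 160]
```

View pics/w12.png

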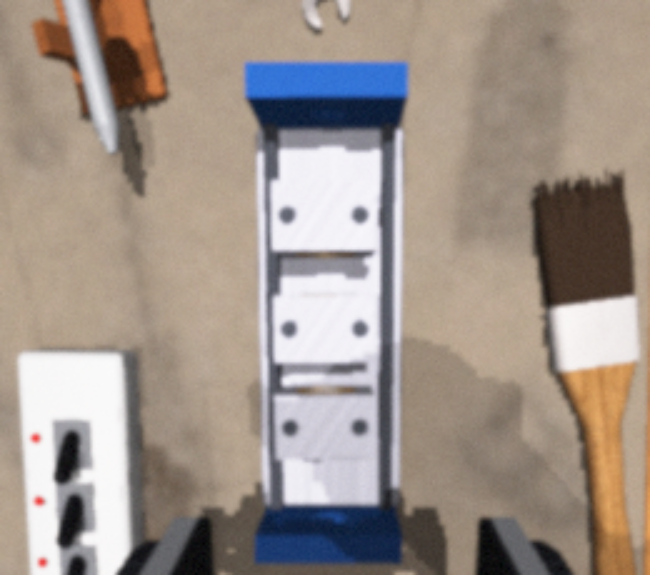

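All three blocks stand square and flat in the channel, their tops level and their offset from the plate line about 1 mm. Next is the shaft; first a check of the space beside its handle.

```bash
python3 - <<'E'
from h import *
a=np.load("top0.npz"); W=world(a['d'],a['K'],a['T'])
for y0,y1 in ((-280,-240),(-240,-200),(-200,-160),(-160,-120),(-120,-60),(-60,0),(0,60)):
    m=(W[...,1]>y0)&(W[...,1]<y1)&(W[...,2]>62)&(W[...,0]>560)&(W[...,0]<800)
    p=W[m]; print(y0,len(p), p[:,0].min() if len(p) else None, np.median(p[:,2]) if len(p) else None)
E
```

```text
-280 485 718.529307767014 228.9804995319824
-240 264 610.7653717497773 205.1793760555394
-200 0 None None
-160 301 705.3251605932007 208.51963333287998
-120 735 703.968714259327 210.38358096042433
-60 716 698.9126219514166 211.54015893800357
0 698 697.5556113868167 210.6963928479438
```

Request:
play_rows(
  offset=[
    [10,-20,0],
    [12,-45,0],
    [12,-45,0],
    [12,-45,0],
    [12,-45,0],
    [12,-45,0],
    [12,-40,0],
    [10,-20,0],
    [10,0,0],
    [0,0,0],
  ],
  turn=[0.05,0.05,0.05,0.05,0.02,0,0,0,0,0],
  grip=0.2,
)

```text
clock: 30.05
position: [578.7, -179.6, 187.8]
ee_rot: [-0.092, 0.994, -0.055, -0.006]
contact_force: [-0.9, 0.6, 0.1]
gripper_width: 50.7
```

```bash
cat > han.py <<'E'
from h import *
st(); im,d,K,T=cap('wrist','han.png'); W=world(d,K,T); a=im.astype(int); v,u=np.mgrid[0:400,0:640]; z=W[...,2]
m=(a[...,0]>a[...,1]+70)&(a[...,0]>a[...,2]+70)&(z>46)&(z<70)&(abs(W[...,1]+195)<60)&(abs(W[...,0]-610)<60)
p=W[m]; p=p[p[:,2]>np.percentile(p[:,2],60)-4]
if len(p)>30: print("handle",np.argwhere(m).mean(0)[::-1],len(p),cv2.minAreaRect(p[:,:2].astype(np.float32)),np.median(p[:,2]))
g=(z>42)&(z<54)&(a.max(2)-a.min(2)<40)&(abs(W[...,1]+80)<110)&(abs(W[...,0]-595)<40); p=W[g]
if len(p)>50:
    f=cv2.fitLine(p[:,:2].astype(np.float32),cv2.DIST_HUBER,0,.01,.01).ravel(); print("shaft",len(p),f,np.degrees(np.arctan2(f[1],f[0])))
E
python3 han.py
```

```text
pos [ 578.7 -179.6  187.8] jaw deg 10.45 xax [-0.983 -0.181  0.023] zax [-0.003 -0.11  -0.994] j [ 0.02   0.373 -0.177  0.129 -1.029  0.096] F [-0.9  0.6  0.1] w 50.7 t 30.05
handle [281.535 178.762] 649 ((612.1000366210938, -188.762451171875), (20.37808609008789, 60.29068374633789), 15.658374786376953) 54.039819851805085
shaft 1261 [   0.172   -0.985  600.466 -114.74 ] -80.08219
```

```bash
sed -i 's/(a\[...,0\]>a\[...,2\]+70)/(a[...,1]<0.3*a[...,0])\&(a[...,0]>90)/' han.py; python3 han.py
```

```text
pos [ 577.9 -179.1  187.7] jaw deg 10.47 xax [-0.983 -0.182  0.024] zax [-0.004 -0.11  -0.994] j [ 0.021  0.372 -0.178  0.129 -1.03   0.096] F [-2.2  0.4 -0.5] w 51.3 t 30.1
handle [280.883 178.06 ] 600 ((616.51220703125, -200.22476196289062), (16.956363677978516, 33.81174087524414), 9.291685104370117) 54.87321597263882
shaft 1254 [   0.173   -0.985  601.53  -114.879] -80.0337
```

Request:
play_rows(
  offset=[
    [18,-13,0],
    [18,-13,-20],
    [0,0,-35],
    [0,0,-30],
    [0,0,0],
  ],
  turn=[-0.006,0,0,0,0],
)

```text
clock: 30.65
position: [613.9, -198.6, 102.9]
ee_rot: [-0.094, 0.994, -0.055, -0.005]
contact_force: [-0.9, 0.5, -0.4]
gripper_width: 51.3
```

```bash
python3 han.py
```

```text
pos [ 613.9 -198.6  102.9] jaw deg 10.71 xax [-0.982 -0.186  0.02 ] zax [ 0.    -0.11  -0.994] j [-0.013  0.515 -0.183  0.143 -0.877  0.109] F [-0.9  0.5 -0.4] w 51.3 t 30.65
handle [313.687 222.329] 1180 ((618.3013916015625, -201.61181640625), (17.305828094482422, 35.48624038696289), 10.384845733642578) 56.90182388539836
shaft 1235 [   0.168   -0.986  610.052 -151.721] -80.308075
```

Request:
play_rows(
  offset=[
    [1,-8,-20],
    [0,0,-25],
    [0,0,-18],
    [0,0,0],
  ],
  turn=[-0.01,0,0,0],
)

```text
clock: 31.1
position: [622.1, -204.1, 51.2]
ee_rot: [-0.092, 0.994, -0.057, 0.004]
contact_force: [0.1, 0.6, 0.6]
gripper_width: 51.0
```

Request:
play_rows(
  offset=[
    [-4,-2,-8],
    [-2,-1,-8],
    [-1,0,-5],
    [0,0,0],
  ],
  turn=[0,0,0,0],
)

```text
clock: 31.5
position: [618.2, -206.5, 35.5]
ee_rot: [-0.094, 0.994, -0.059, 0.009]
contact_force: [0.4, 0.2, 0.6]
gripper_width: 51.3
```

```bash
python3 han.py
```

```text
pos [ 618.2 -206.5   35.5] jaw deg 10.79 xax [-0.982 -0.187 -0.008] zax [ 0.029 -0.115 -0.993] j [-0.025  0.59  -0.262  0.179 -0.694  0.076] F [0.4 0.2 0.6] w 51.3 t 31.5
handle [320.94  254.073] 1295 ((617.203125, -203.46871948242188), (17.31462287902832, 31.846698760986328), 11.714742660522461) 54.669826297515925
shaft 725 [   0.983    0.184  612.618 -173.021] 10.583811
```

Request:
play_rows(
  offset=[
    [-1,0,-8],
    [0,0,0],
  ],
  turn=[-0.01,0],
)

```text
clock: 31.75
position: [618.0, -206.6, 28.0]
ee_rot: [-0.088, 0.994, -0.059, 0.01]
contact_force: [-1.0, -0.4, 0.1]
gripper_width: 51.4
```

Request:
play_rows(
  offset=[
    [0,0,0],
    [0,0,0],
    [0,0,0],
    [0,0,0],
    [0,0,0],
    [0,0,0],
  ],
  turn=[0,0,0,0,0,0],
  grip=-1,
)

```text
clock: 32.35
position: [617.7, -206.8, 28.1]
ee_rot: [-0.088, 0.994, -0.059, 0.01]
contact_force: [-1.3, 0.7, 0.0]
gripper_width: 17.2
```

```bash
python3 han.py
```

```text
pos [ 617.7 -206.8   28.1] jaw deg 10.11 xax [-0.984 -0.175 -0.009] zax [ 0.03  -0.115 -0.993] j [-0.025  0.599 -0.271  0.184 -0.677  0.059] F [-1.3  0.7  0. ] w 17.2 t 32.35
handle [317.626 254.396] 1060 ((617.6514892578125, -205.87847900390625), (17.639808654785156, 26.71012306213379), 11.476655960083008) 54.08766510122253
shaft 301 [   0.796    0.605  613.593 -177.121] 37.243374
```

Request:
play_rows(
  offset=[
    [0,0,15],
    [0,0,25],
    [0,0,35],
    [-10,-15,15],
    [-20,-15,0],
    [-25,-15,0],
    [-25,-15,0],
    [-25,0,0],
    [-20,0,0],
    [-10,0,0],
    [0,0,0],
  ],
  turn=[0,0,0,-0.04,-0.05,-0.05,-0.05,-0.03,0,0,0],
)

```text
clock: 33.5
position: [467.2, -269.2, 111.9]
ee_rot: [0.03, 0.998, -0.057, -0.004]
contact_force: [0.3, -0.5, -0.4]
gripper_width: 17.1
```

```bash
python3 -c "
from h import *
st(); im,d,K,T=cap('wrist','w13.png'); np.savez('w13.npz',im=im,d=d,K=K,T=T)"
```

```text
pos [ 467.2 -269.2  111.9] jaw deg 176.5 xax [-0.998  0.061  0.004] zax [-0.011 -0.114 -0.993] j [-0.159  0.343 -0.46   0.166 -0.768 -0.021] F [ 0.3 -0.5 -0.4] w 17.1 t 33.5
```

View pics/w13.png

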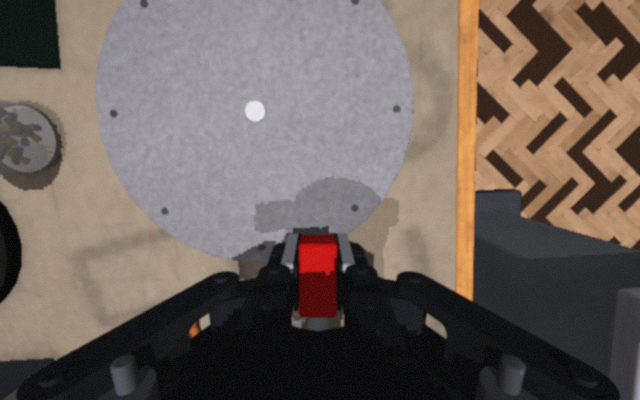

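The wrist camera faces away from the tip and shows the handle squarely gripped at (318,275). I'll lower to axis height and check the shaft line with the other cameras.

Request:
play_rows(
  offset=[
    [5,0,-20],
    [0,0,-20],
    [0,0,-15],
    [0,0,-10],
    [0,0,0],
  ],
  turn=[0.02,0,0,0,0],
)

```text
clock: 34.05
position: [479.5, -269.6, 45.0]
ee_rot: [0.019, 0.998, -0.058, 0.001]
contact_force: [-0.0, -0.8, -1.4]
gripper_width: 17.3
```

```bash
cat > sh.py <<'E'
from h import *
import sys
st()
for n in ("scene","top"):
    im,d,K,T=cap(n,n+sys.argv[1]); W=world(d,K,T); a=im.astype(int); z=W[...,2]; p=np.array(arm.read_state()["position"])
    u0=proj(np.array([[p[0]+1,p[1]+40,p[2]+18],[p[0]+9,p[1]+232,p[2]+18]]),K,T); print(n,"expected px",u0.ravel())
    # pixels within 6 px of expected line, depth near
    v,u=np.mgrid[0:400,0:640]; dv=u0[1]-u0[0]; L=np.hypot(*dv); dv/=L
    s=(u-u0[0,0])*dv[0]+(v-u0[0,1])*dv[1]; t=-(u-u0[0,0])*dv[1]+(v-u0[0,1])*dv[0]
    m=(abs(t)<7)&(s>-3)&(s<L+8)&(z>p[2]+4)&(z<p[2]+34)&(abs(W[...,0]-p[0]-5)<25)
    q=W[m]
    if len(q)>10:
        ax=np.polyfit(q[:,1],q[:,0],1); az=np.polyfit(q[:,1],q[:,2],1)
        print(len(q),"y range",q[:,1].min(),q[:,1].max(),"x@-150,0:",np.polyval(ax,[-150,0]),"z@",np.polyval(az,[-150,0]),"slope",ax[0],az[0])
    b=(a[...,2]>a[...,0]+50)&(z>10)&(z<80)&(abs(W[...,0]-492)<60)&(abs(W[...,1]-98)<130)
    c,l,s2,ce=cv2.connectedComponentsWithStats(b.astype(np.uint8))
    for i in range(1,c):
        if s2[i,4]>40: q=W[l==i]; print("plate",ce[i],q.min(0),q.max(0),np.median(q,0))
    k=np.vstack([u0,proj(np.array([[492,98,50]]),K,T)]); x0,x1=int(k[:,0].min())-25,int(k[:,0].max())+30; y0,y1=int(k[:,1].min())-30,int(k[:,1].max())+35
    cr=im[max(0,y0):y1,max(0,x0):x1]; f=min(780/cr.shape[1],290/cr.shape[0]); cr=cv2.resize(cr,None,fx=f,fy=f,interpolation=cv2.INTER_CUBIC)
    print("crop",x0,y0,f)
    out=np.zeros((295,790,3),np.uint8); out[:cr.shape[0],:cr.shape[1]]=cr
    st2=out if n=="scene" else np.vstack([st2,out])
cv2.imwrite("pics/c"+sys.argv[1],st2[:,:,::-1])
E
python3 sh.py s1.png
```

```text
pos [ 479.5 -269.6   45. ] jaw deg 177.87 xax [-0.999  0.037 -0.004] zax [-0.001 -0.117 -0.993] j [-0.158  0.448 -0.521  0.208 -0.594 -0.051] F [-0.  -0.8 -1.4] w 17.3 t 34.05
scene expected px [334.088 196.507 289.733 177.204]
184 y range -241.84382706662234 6.265762426911271 x@-150,0: [482.183 495.232] z@ [66.433 63.849] slope 0.0869911945847483 -0.017226257429553016
plate [243.597 160.333] [462.762 176.513  29.185] [525.143 197.96   76.723] [484.409 184.61   62.496]
plate [278.971 178.889] [454.429  -3.368  10.06 ] [516.378  44.113  75.79 ] [482.365   4.197  46.325]
crop 236 139 3.152173913043478
top expected px [338.668 206.483 279.991 206.95 ]
85 y range -227.51892836780542 -86.8936283904253 x@-150,0: [484.783 488.249] z@ [68.948 68.356] slope 0.02310692210043176 -0.003950361935988838
plate [211.833 208.767] [467.659 177.714  37.029] [522.899 192.921  79.028] [494.235 183.453  69.723]
crop 214 176 4.3283582089552235
```

View pics/cs1.png

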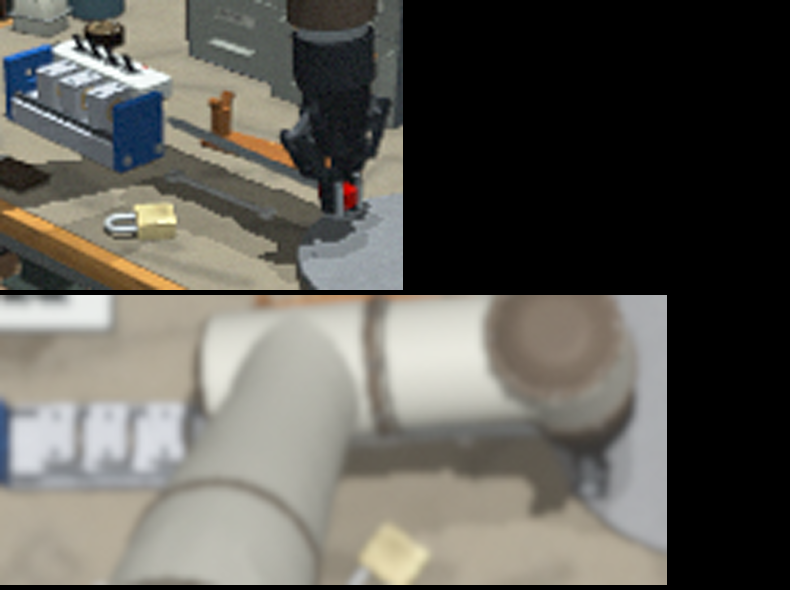

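Scene view: the shaft is roughly level at (170,120) to (320,175) in the crop, pointing at the near plate, and still above hole height. I'll lower to it.

Request:
play_rows(
  offset=[
    [-1,0,-8],
    [-1,0,-7],
    [0,0,0],
  ],
  turn=[-0.003,0,0],
)

```text
clock: 34.45
position: [480.2, -270.0, 32.3]
ee_rot: [0.02, 0.998, -0.059, 0.004]
contact_force: [-0.5, 0.7, -1.8]
gripper_width: 16.9
```

```bash
cat > sl.py <<'E'
from h import *
st(); p=np.array(arm.read_state()["position"])
for n in ("scene","top"):
    im,d,K,T=cap(n); W=world(d,K,T); z=W[...,2]
    m=(z>p[2]+6)&(z<p[2]+36)&(W[...,1]>p[1]+50)&(W[...,1]<-8)&(abs(W[...,0]-p[0]-4)<16)
    q=W[m].astype(np.float32)
    if len(q)<12: print(n,len(q)); continue
    f=cv2.fitLine(q,cv2.DIST_HUBER,0,.01,.01).ravel(); f[:3]*=np.sign(f[1]); 
    at=lambda y:(f[3:]+f[:3]*(y-f[4])/f[1])
    print(n,len(q),"y",q[:,1].min(),q[:,1].max(),"dir x,z per y",f[0]/f[1],f[2]/f[1],"at y=-200",at(-200),"at y=-20",at(-20))
E
python3 sl.py
```

```text
pos [ 480.2 -270.    32.3] jaw deg 177.73 xax [-0.999  0.04  -0.011] zax [ 0.006 -0.118 -0.993] j [-0.16   0.466 -0.54   0.223 -0.551 -0.07 ] F [-0.5  0.7 -1.8] w 16.9 t 34.45
scene 146 y -218.47433 -34.49698 dir x,z per y 0.0431114 0.0064455844 at y=-200 [ 480.127 -200.      53.603] at y=-20 [487.887 -20.     54.763]
top 58 y -217.97795 -128.74275 dir x,z per y 0.0077956268 -0.020776074 at y=-200 [ 482.421 -200.      55.514] at y=-20 [483.824 -20.     51.774]
```

Request:
play_rows(
  offset=[
    [-3,0,-2.5],
    [0,0,0],
  ],
  turn=[0,0],
)

```text
clock: 34.75
position: [477.8, -270.2, 30.8]
ee_rot: [0.02, 0.998, -0.059, 0.006]
contact_force: [-0.4, -0.2, -1.2]
gripper_width: 16.7
```

```bash
python3 sl.py
```

```text
pos [ 477.8 -270.2   30.8] jaw deg 177.74 xax [-0.999  0.039 -0.013] zax [ 0.009 -0.119 -0.993] j [-0.161  0.465 -0.549  0.227 -0.54  -0.074] F [-0.4 -0.2 -1.2] w 16.7 t 34.75
scene 141 y -217.92992 -39.584015 dir x,z per y 0.044859074 -0.0010138657 at y=-200 [ 477.907 -200.      52.716] at y=-20 [485.981 -20.     52.533]
top 40 y -217.93655 -131.7869 dir x,z per y -0.017858302 -0.03445924 at y=-200 [ 480.715 -200.      52.405] at y=-20 [477.501 -20.     46.202]
```

Request:
play_rows(
  offset=[
    [0.3,10,0],
    [0.4,10,0],
    [0.4,10,0],
    [0.4,8,0],
    [0,0,0],
  ],
  turn=[0,0,0,0,0],
)

```text
clock: 35.35
position: [480.7, -228.6, 31.7]
ee_rot: [0.019, 0.998, -0.06, 0.007]
contact_force: [-1.2, 0.1, -1.5]
gripper_width: 17.4
```

```bash
python3 sl.py
```

```text
pos [ 480.7 -228.6   31.7] jaw deg 177.82 xax [-0.999  0.038 -0.016] zax [ 0.011 -0.119 -0.993] j [-0.078  0.445 -0.589  0.237 -0.528 -0.165] F [-1.2  0.1 -1.5] w 17.4 t 35.35
scene 129 y -175.02403 -8.035004 dir x,z per y 0.044197526 0.0044951974 at y=-200 [ 478.604 -200.      52.854] at y=-20 [486.56  -20.     53.663]
top 6
```

Request:
play_rows(
  offset=[
    [-1,8,-1],
    [0,8,0],
    [0,0,0],
  ],
  turn=[-0.002,0,0],
)

```text
clock: 35.75
position: [479.6, -212.5, 30.5]
ee_rot: [0.022, 0.998, -0.06, 0.007]
contact_force: [0.0, 0.5, -1.3]
gripper_width: 17.0
```

```bash
python3 sl.py | head -2
```

```text
pos [ 479.6 -212.5   30.5] jaw deg 177.58 xax [-0.999  0.042 -0.016] zax [ 0.011 -0.119 -0.993] j [-0.045  0.438 -0.609  0.241 -0.52  -0.207] F [ 0.   0.5 -1.3] w 17.0 t 35.75
scene 116 y -160.94717 -10.910262 dir x,z per y 0.046818767 0.005129723 at y=-200 [ 476.929 -200.      51.674] at y=-20 [485.356 -20.     52.598]
```

Request:
play_rows(
  offset=[
    [0.3,6,0],
    [0.2,6,0],
    [0.2,6,0],
    [0.2,6,0],
    [0.2,6,0],
  ],
  turn=[0,0,0,0,0],
)

```text
clock: 36.35
position: [480.8, -181.5, 30.5]
ee_rot: [0.023, 0.998, -0.06, 0.007]
contact_force: [0.7, 0.7, -1.9]
gripper_width: 16.9
```

```bash
python3 sl.py | head -2
```

```text
pos [ 480.8 -181.5   30.5] jaw deg 177.45 xax [-0.999  0.044 -0.017] zax [ 0.011 -0.12  -0.993] j [ 0.019  0.427 -0.631  0.245 -0.516 -0.278] F [ 0.7  0.7 -1.9] w 16.9 t 36.35
scene 89 y -126.87312 -8.284802 dir x,z per y 0.05659065 0.0018031282 at y=-200 [ 475.473 -200.      51.906] at y=-20 [485.659 -20.     52.231]
```

Request:
play_rows(
  offset=[
    [0.2,6,0],
    [0.3,6,0],
    [0.2,6,0],
    [0.3,6,0],
    [0.2,6,0],
    [0.3,6,0],
    [0.2,6,0],
  ],
  turn=[0.004,0,0,0,0,0,0],
)

```text
clock: 37.15
position: [482.7, -136.1, 30.6]
ee_rot: [0.02, 0.998, -0.06, 0.007]
contact_force: [0.2, -0.4, -1.0]
gripper_width: 17.0
```

```bash
python3 sl.py | head -2
```

```text
pos [ 482.7 -136.1   30.6] jaw deg 177.73 xax [-0.999  0.04  -0.017] zax [ 0.012 -0.12  -0.993] j [ 0.115  0.415 -0.655  0.246 -0.516 -0.371] F [ 0.2 -0.4 -1. ] w 17.0 t 37.15
scene 53 y -85.29977 -8.23995 dir x,z per y 0.05389503 0.00976487 at y=-200 [ 474.882 -200.      50.821] at y=-20 [484.583 -20.     52.579]
```

Request:
play_rows(
  offset=[
    [0.3,6,0],
    [0.3,6,0],
    [0.2,6,0],
    [0.3,6,0],
    [0.2,6,0],
    [0.3,6,0],
    [0.2,6,0],
  ],
  turn=[0,0,0,0,0,0,0],
)

```text
clock: 37.95
position: [484.6, -90.9, 30.6]
ee_rot: [0.02, 0.998, -0.06, 0.007]
contact_force: [0.3, -0.5, -1.3]
gripper_width: 17.6
```

```bash
python3 -c "
from h import *
st()"
```

```text
pos [484.6 -90.9  30.6] jaw deg 177.72 xax [-0.999  0.04  -0.017] zax [ 0.012 -0.12  -0.993] j [ 0.212  0.409 -0.667  0.242 -0.522 -0.464] F [ 0.3 -0.5 -1.3] w 17.6 t 37.95
```

Request:
play_rows(
  offset=[
    [0.4,6,0],
    [0.3,6,0],
    [0.2,6,0],
    [0.3,6,0],
    [0.3,4,0],
    [0,0,0],
  ],
  turn=[0,0,0,0,0,0],
)

```text
clock: 38.55
position: [486.5, -59.4, 30.7]
ee_rot: [0.02, 0.998, -0.06, 0.007]
contact_force: [-0.2, -0.6, -1.2]
gripper_width: 17.0
```

```bash
python3 sl.py | head -2
```

```text
pos [486.5 -59.4  30.7] jaw deg 177.8 xax [-0.999  0.038 -0.017] zax [ 0.012 -0.119 -0.993] j [ 0.278  0.407 -0.667  0.236 -0.53  -0.523] F [-0.2 -0.6 -1.2] w 17.0 t 38.55
scene 0
```

Request:
play_rows(
  offset=[
    [0,4,0],
    [0.1,4,0],
    [0.1,4,0],
    [0.1,4,0],
  ],
  turn=[0,0,0,0],
)

```text
clock: 39.05
position: [486.3, -43.6, 30.6]
ee_rot: [0.021, 0.998, -0.06, 0.007]
contact_force: [-0.4, -0.2, -1.4]
gripper_width: 17.1
```

Request:
play_rows(
  offset=[
    [0.1,4,0],
    [0.1,4,0],
    [0.1,4,0],
  ],
  turn=[0,0,0],
)

```text
clock: 39.35
position: [486.6, -30.4, 30.6]
ee_rot: [0.021, 0.998, -0.06, 0.007]
contact_force: [0.7, -0.5, -0.6]
gripper_width: 16.9
```

Request:
play_rows(
  offset=[
    [0.5,4,0],
    [0.2,3,0],
  ],
  turn=[0,0],
)

```text
clock: 39.55
position: [487.5, -22.6, 30.6]
ee_rot: [0.021, 0.998, -0.06, 0.007]
contact_force: [0.3, 0.1, -1.2]
gripper_width: 16.9
```

```bash
cat > gap.py <<'E'
from h import *
st()
im,d,K,T=cap("scene","gap.png"); W=world(d,K,T); a=im.astype(int)
r=(a[...,1]<0.3*a[...,0])&(a[...,0]>90)&(abs(W[...,0]-490)<40)&(W[...,1]>-70)&(W[...,1]<30)
b=(a[...,2]>a[...,0]+50)&(abs(W[...,0]-488)<40)&(W[...,1]>-20)&(W[...,1]<30)
for n,m in (("red",r),("blue",b)):
    q=W[m]; print(n,len(q),q.min(0) if len(q) else '',q.max(0) if len(q) else '',np.median(q,0) if len(q) else '')
im,d,K,T=cap("wrist"); W=world(d,K,T); a=im.astype(int)
r=(a[...,1]<0.3*a[...,0])&(a[...,0]>90)&(abs(W[...,0]-490)<40)
q=W[r]; print("wrist red",len(q),q.min(0) if len(q) else '',q.max(0) if len(q) else '')
E
python3 gap.py
```

```text
pos [487.5 -22.6  30.6] jaw deg 177.68 xax [-0.999  0.04  -0.017] zax [ 0.012 -0.12  -0.993] j [ 0.354  0.409 -0.662  0.227 -0.543 -0.593] F [ 0.3  0.1 -1.2] w 16.9 t 39.55
red 23 [478.316 -38.782  44.06 ] [496.278 -18.369  60.866] [486.044 -32.868  56.987]
blue 132 [455.366  -1.226   3.832] [508.047  16.378  69.785] [465.305   4.568  31.578]
wrist red 1311 [478.6   -34.887  43.647] [496.273 -19.548  59.215]
```

Request:
play_rows(
  offset=[
    [0.1,3,0],
    [0,0,0],
  ],
  turn=[0,0],
)

```text
clock: 39.85
position: [486.9, -20.9, 30.6]
ee_rot: [0.021, 0.998, -0.061, 0.006]
contact_force: [-0.0, -0.0, -0.7]
gripper_width: 16.8
```

Request:
play_rows(
  offset=[
    [0,3,0],
  ],
  turn=[0],
)

```text
clock: 39.95
position: [486.4, -20.4, 30.7]
ee_rot: [0.021, 0.998, -0.063, 0.004]
contact_force: [11.5, -30.4, -4.9]
gripper_width: 17.2
```

Request:
play_rows(
  offset=[
    [0,4,0],
  ],
  turn=[0],
)

```text
clock: 40.05
position: [485.6, -20.5, 30.9]
ee_rot: [0.022, 0.998, -0.066, 0.002]
contact_force: [12.9, -33.9, -4.2]
gripper_width: 16.8
```

The shaft is stopped by the plate (30 N at y of -20.4). I'll relax, release, lift clear, then inspect.

Request:
play_rows(
  offset=[
    [0,0,0],
    [0,0,0],
    [0,0,0],
    [0,0,0],
  ],
  turn=[0,0,0,0],
  grip=0.2,
)

```text
clock: 40.45
position: [486.2, -21.5, 31.3]
ee_rot: [0.023, 0.998, -0.066, 0.002]
contact_force: [-0.2, 0.2, 1.0]
gripper_width: 51.0
```

Request:
play_rows(
  offset=[
    [0,-2,15],
    [-2,-2,30],
    [-2,0,45],
    [-2,25,45],
    [0,45,25],
    [0,45,0],
    [0,45,0],
    [0,0,0],
  ],
  turn=[0,0,0,0,0,0,0,0],
)

```text
clock: 41.25
position: [477.5, 141.9, 198.3]
ee_rot: [0.022, 0.998, -0.062, 0.004]
contact_force: [0.9, -0.5, 0.1]
gripper_width: 51.5
```

```bash
python3 rail.py w14.png; python3 - <<'E'
from h import *
im,d,K,T=cap("wrist"); W=world(d,K,T); a=im.astype(int)
r=(a[...,1]<0.3*a[...,0])&(a[...,0]>90)&(abs(W[...,0]-490)<40)&(abs(W[...,1])<90)&(W[...,2]>40)
q=W[r]; print("red",len(q),cv2.minAreaRect(q[:,:2].astype(np.float32)),q.min(0),q.max(0),np.median(q,0))
E
```

```text
pos [477.5 141.9 198.3] jaw deg 177.46 xax [-0.999  0.044 -0.01 ] zax [ 0.004 -0.124 -0.992] j [ 0.677  0.218 -0.369  0.114 -1.061 -0.781] F [ 0.9 -0.5  0.1] w 51.5 t 41.25
[299.49  122.001] ((491.96624755859375, 54.957733154296875), (26.26325035095215, 39.34317398071289), 87.47713470458984) 67.09171273723949
[300.087 167.933] ((493.7909851074219, 98.6396484375), (25.25653076171875, 39.172637939453125), 87.47339630126953) 67.10368210074088
[300.709 207.341] ((494.908203125, 137.35684204101562), (26.143224716186523, 40.01054382324219), 87.49386596679688) 67.08405188333333
plate [300.004  68.432] ((488.3030700683594, 7.64784574508667), (12.820891380310059, 59.81072235107422), 87.58726501464844) 71.0732449857232
plate [301.769 255.989] ((496.2286682128906, 186.62673950195312), (12.133347511291504, 58.4734001159668), 87.87480163574219) 70.89512590022514
[302 166]
red 596 ((487.12908935546875, -18.470619201660156), (28.941587448120117, 18.375993728637695), 86.66516876220703) [477.63  -32.958  43.875] [497.006  -3.803  57.509] [487.17  -18.769  53.676]
```

View pics/w14.png

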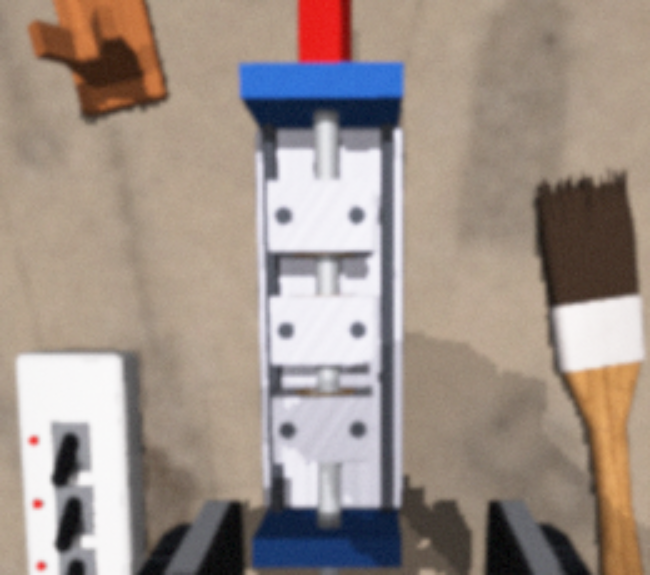

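The shaft runs through both plates and all three blocks (crop columns 320 to 330, tip just beyond the far plate), the handle is against the near plate, and the levers are still over. I'm handing in.

```bash
python3 -c "
from h import *
st(); print(arm.job_done())"
```

```text
pos [476.2 138.3 197.4] jaw deg 177.27 xax [-0.999  0.048 -0.007] zax [ 0.001 -0.126 -0.992] j [ 0.672  0.217 -0.373  0.114 -1.062 -0.78 ] F [-0.3 -0.6 -0.3] w 51.3 t 41.35
the job is handed in; nothing more can be done
None
```

The guide rail is rebuilt and handed in at 41 s of the 210 s allowed; the interface gives no verdict.

- **Supply:** I laid all four levers over towards the gland before lifting any block. From their tip heights they stand at about 1.1 rad by estimate (off is beyond 0.8). The last picture still shows the visible ones lying over.
- **Blocks:** There were three on the turntable, and all now stand in the channel. Their tops are level and their yaw matches the rail within about half a degree. They measure 1 to 2 mm to one side of the plate line, inside the channel's 2 mm play.
- **Shaft:** I pushed it from the near end plate through all three blocks and out of the far plate, until the handle stopped on the plate with about 30 N. After release the handle's rear end measured about 35 mm from the plate face, so it is up against the plate to within the camera's accuracy.
- **Bystanders:** I kept clear of the tools and the look-alike cubes. I did not measure them again at the end.

**What went wrong on the way:**
- Turning the first block drove joint 6 to about -3.1, its limit. The readings I printed were rounded, so I can't rule out that it touched the range limit. The tool leaned 6 to 9° for the rest of the job, and the blocks still settled flat.
- While I was seating the first block, the wrist force peaked at 81 N at one reading, with the limit at 120 N. The gripped block was pressed on the channel floor.

I viewed 14 pictures.

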